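# Fit the sanding drum and shut the guard

### The arm

A 7-joint arm with a two-finger parallel gripper is mounted at the origin on the work surface. World frame = base frame: x ahead of the robot, y to its left, z up, the work surface at z = 0. Lengths are in m, angles in rad, forces in N, time in s.
With the tool pointing down it reaches from about 0.425 to 0.875 m from the base axis. Payload 4.7 kg.
Tool frame: the origin (TCP) lies midway between the tips of the shut fingers; the grasp point (between the pads) lies 19 mm behind it; z points along the fingers, y is the direction in which the jaws open and shut (so a half turn about z gives the same grasp; the last joint's range is limited). The gripper opens to 87 mm and grips with 3 to 60 N. Pads are 19 mm wide; open, the fingers measure 117 mm over their backs; the gripper's body (75 mm by 190 mm) begins 51 mm behind the grasp point.
Start: joints at [-1.148, 0.321, -0.07, 1.45, 0.023, 1.371, -0.057], TCP at [0.258, 0.596, 0.223] pointing down, gripper open.
Joint ranges: [-2.86, 2.86], [-0.3, 2.09], [-1.38, 1.24], [0.06, 2.45], [-1.56, 4.7], [0.09, 2.05], [-2.69, 2.69]. Speed limits (rad/s): [2.57, 2.57, 3.14, 3.14, 3.14, 3.14, 3.14].

### API

Orientations are given as a rotation vector (axis times angle).
In Python, from bench import * gives the robot as it stands.
- The arm moves only by the tool move_arm, never from a script. Its arguments are lists of equal length, an entry for each row: "jaw": the closure in counts, from 0 (fully open) to 255 (shut); "slide": the shift along the tool's x, y, z in cm, a list of three; "dr": the turn, a rotation vector about the tool's x, y, z in degrees, a list of three. A call has 1 to 5 rows; each row shifts and turns the commanded pose from where the row before left it, along the tool's axes as they then stand; what a row does not reach is not made up. A row lasts 1/10 s, in which the tool goes at most 50 mm and 8.59 degrees, less where a joint would pass 70% of its speed; a pose out of reach is approached as far as the arm can. A call with a gripper value outside its range is refused whole. The fingers move at their own pace and stop on an object; "force" is the grip in N (left out, the last holds). Time passes only in rows, so rows that do not move let the fingers close. It gives the time, the measured TCP pose, the force and the opening at its end, in the units of the state.
- get_state(): the state, without advancing time (a new reading comes with each control period).
- get_image(name): name is "scene" or "top" or "wrist"; returns (picture, depth): 400x640x3 uint8, red, green, blue; 400x640 float32, m along the optical axis (not along the pixel's ray), 0 where there is no reading.
- camera_params(name): a dict with "K" (3x3 intrinsics, pixels), "extrinsics" (4x4, takes a point from camera to world coordinates); the wrist camera has in their place "tool_from_camera" (4x4, takes a point from camera to tool coordinates, whose origin is the TCP and whose axes are the flange's). Camera axes: x right, y up, looking along -z (the intrinsics and any distortion apply to the point x, -y, -z); pixel columns grow to the right and rows downward; lengths in m; the calibration is good to about 2 mm. A picture is of the moment at which its call begins: read the wrist's pose just before it. camera_params takes no time and is no camera call.
- close_job(): hands the job in, once; it reports no verdict.
Trained networks look in the newest picture that a camera, given by its name, has taken for a name from the list of things; names that differ only in an ending like _2 or _b are one class to them, and where a whole thing is asked for, a point or a joint stands for the part that bears it (a point fixed in the world has none). Each returns a list of dicts, best first, with "score" (0 to 1); they miss things now and then, are a little off and sometimes report something else, mostly with a low value. They report only what shows in the picture. A call takes as long as a camera call.
- regions_of(camera, query): "mask" (400x640 bool, what is visible of it) and "xy" ([column, row] in pixels, amid what is visible of it).
The state is a dict: "time": time; "joint_positions": joint angles; "qd": joint speeds; "joint_torque": joint torques, N m; "position": TCP position; "tool_rot": TCP orientation; "ft_force": force on the tool from outside, world axes, zero at the start; "torque": the same for the moment, N m; "grip_width": opening from 0.0 (shut) to 1.0 (fully open).
Only numpy, scipy, OpenCV 4.12 (cv2) and the standard library are available. Lean on these libraries where they do the work, as an engineer would, in place of code of your own. Each camera call takes 0.05 s, during which the arm holds its last target.

### The job

Fit the wider of the two sanding drums on the sanding machine's leaning square spindle: push it on lightly, without forcing it, and turn it until it drops fully home. Then let go of it, lower the clear hinged guard gently onto its stop, and leave everything else on the bench where it stands.

Things in the scene. Friction and masses are not known exactly. Their poses are not given: they have to be found in the camera images.
- drum_center (a point): Centre of the wider sanding drum (loose, 0.2-0.4 kg, upright on the bench at the start), half-way up its 72 mm. Below: black rubber wheel with a brown abrasive sleeve, 64 mm across, 32 mm high. On it a plain aluminium grip block, 40 mm along x, 28 mm along y, 40 mm high, to be gripped across either pair of flats. z points up. Fully home, this point is 36 mm above spindle_seat along the axis.
- spindle_seat (a point): Centre of the top of the steel collar (44 mm across, 6 mm high) at the spindle's foot. z is the spindle's axis, out of the machine's face, leaning 0.56 rad (32 degrees) from vertical towards the machine's front. x points up the slope of the face, towards the guard's hinge; y lies across the machine. The flat grey face, 200 x 170 mm, is 6 mm below.
- spindle_tip (a point): Tip of the steel spindle, 30 mm above the collar. From the collar up: square shaft 18 x 18 mm, 22 mm long, then a round pilot 8 mm long, tapering from 18 to 12 mm across. The pilot enters the socket at any angle and centres the drum; the square enters only within about 0.1 rad of alignment. x and y are square to the shaft's sides and turn with it, z is the axis.
- spindle (a joint): Angle of the spindle about its axis (rad), counter-clockwise seen from outside; at 0 the shaft's sides are parallel to the edges of the face. It starts anywhere from -0.78 to 0.78 and is braked: it takes more than 1.2 N m to turn. A push of 5 to 15 N seats the drum.
- guard (a joint): Angle of the guard (rad): 0 is shut on its stop, 2.0 fully open; it starts between 1.3 and 1.85. The hinge is stiff (0.6 N m), so the guard stays where it is left; 3 to 6 N at its bar moves it.
- guard_bar (a point): Middle of the guard's round dark steel handle bar: 12 mm thick, across the machine, 122 mm free between two arms that hold it 40 mm out from the guard's free edge. The guard is a clear hood: plate 150 x 146 x 4 mm with a cheek down each side. The axes turn with the guard and are those of spindle_seat when it is shut: -x points from hinge to bar, z out of the plate.
- guard_hinge (a point): Middle of the guard's hinge line, 90 mm up the slope from the spindle and 20 mm above the face. The hinge line is along y of spindle_seat; opening turns positively about +y. Axes as guard_bar; from here the bar lies 180 mm along -x and 68 mm along z. The shut guard clears the seated drum by 8 mm and cannot shut over a drum that is not home.
- machine: The sanding machine, fixed to the bench. Origin under its base, 85 mm below the foot of the spindle; z up; its front faces -x. The base plate spans x from -95 to 155 mm and 200 mm across; the motor sticks out at the back to x = 195 mm.
- small_drum_center (a point): Centre of the narrower sanding drum, a bystander: 44 mm across, 70 mm high, the same materials, with a smaller grip block.
- glue: Bystander: white bottle, 56 mm across, 130 mm high, origin at the centre of its underside.
- tin: Bystander: plain metal tin, 60 mm across, 85 mm high, origin at the centre of its underside.
- drum_socket (a point): Centre of the wider drum's underside (36 mm below its centre, same axes), at the mouth of its square socket: 20 x 20 mm, 32 mm deep, sides parallel to the flats of the grip block, so it fits the spindle at every quarter turn. Fully home, the underside lies on the spindle's collar.

How it is judged:
On the way, in this order (a step that is already met when the one before it is completed fails the run):
1. the wider drum is fully home on the spindle and let go, with the guard still open (z of drum_center in the frame of spindle_seat between 0.03 and 0.0395 m and x of drum_center in the frame of spindle_seat between -0.006 and 0.006 m and y of drum_center in the frame of spindle_seat between -0.006 and 0.006 m and angle between the z axis of drum_center and the z axis of spindle_seat, either way round below 0.12 rad and contact force between the fingers and drum below 0.1 N and value of joint guard above 0.5 rad), for 0.2 s.
2. the guard is down on its stop (value of joint guard below 0.06 rad), for 0.2 s.
At the end, for the whole second after the job is handed in: The wider drum sits on the spindle within 3.5 mm of fully home, within 6 mm of the axis and in line with it within 0.12 rad; the guard is shut (within 0.06 rad of its stop) and still; the narrower drum, bottle and tin are within 30 mm of where they began (z of drum_center in the frame of spindle_seat between 0.03 and 0.0395 m and x of drum_center in the frame of spindle_seat between -0.006 and 0.006 m and y of drum_center in the frame of spindle_seat between -0.006 and 0.006 m and angle between the z axis of drum_center and the z axis of spindle_seat, either way round below 0.12 rad and value of joint guard below 0.06 rad and velocity of joint guard between -0.1 and 0.1 rad/s and distance of each of small_drum_center, glue, tin from where it was at the start of the episode below 0.03 m); the robot touches nothing.
It fails at once if the guard is slammed (faster than 1.3 rad/s in the last 0.3 rad before its stop) (value of joint guard below 0.3 rad and velocity of joint guard below -1.3 rad/s).
It fails at once if the drum is forced against the machine with more than 150 N (contact force between drum and machine above 150 N).
It fails at once if the narrower drum, the bottle or the tin is moved by more than 30 mm or tipped (distance of any of small_drum_center, glue, tin from where it was at the start of the episode above 0.03 m or angle between any of small_drum_center, glue, tin's own z axis and vertical above 0.5 rad).
It also fails if it takes over 64 s, if anything falls off the work surface, if the arm or the gripper's body presses on something with over 40 N, if the wrist force passes 120 N, or if a joint passes its speed limit or range.

## Working session

There is one attempt and no reset: what is moved stays moved. The work goes in short steps, Python scripts to look and compute and a tool call to move; the robot and the scene stay as the last step left them, time stands still between calls to the robot, and variables do not carry over. Pictures are saved under pics/ and viewed, and the job is handed in when it is done.

Besides the shell and the picture viewer there is one more tool, called after ">>>" by a JSON object that holds its "fn" and its "kwargs", one argument or row to a line. move_arm: Moves the arm, as the interface text tells. Its arguments: {"type":"object","properties":{"jaw":{"type":"array","items":{"type":"number"}},"slide":{"type":"array","items":{"type":"array","items":{"type":"number"}}},"dr":{"type":"array","items":{"type":"array","items":{"type":"number"}}},"force":{"type":"number"}},"required":["jaw","slide","dr"]}

```bash
mkdir -p pics; ls; cat > h.py <<'E'
from bench import *
import numpy as np, cv2
from scipy.spatial.transform import Rotation as R
def cam(name):
    s=get_state(); im,d=get_image(name); p=camera_params(name)
    if 'extrinsics' in p: T=np.array(p['extrinsics'])
    else:
        W=np.eye(4);W[:3,:3]=R.from_rotvec(s['tool_rot']).as_matrix();W[:3,3]=s['position'];T=W@np.array(p['tool_from_camera'])
    return im,d,np.array(p['K']),T
def cloud(d,K,T):
    v,u=np.mgrid[:d.shape[0],:d.shape[1]]
    x=(u-K[0,2])/K[0,0]*d;y=(v-K[1,2])/K[1,1]*d
    P=np.stack([x,-y,-d,np.ones_like(d)],-1)@T.T
    P=P[...,:3];P[d<=0]=np.nan
    return P
def proj(P,K,T):
    c=np.linalg.inv(T)@np.append(P,1)
    return K[0,0]*c[0]/-c[2]+K[0,2],K[1,1]*-c[1]/-c[2]+K[1,2]
def save(n,im): cv2.imwrite('pics/'+n+'.png',im[...,::-1])
E
python3 - <<'E'
from h import *
print({k:np.round(v,3) for k,v in get_state().items()})
for c in ['scene','top','wrist']:
    im,d,K,T=cam(c); save(c+'0',im); np.savez(c+'0.npz',im=im,d=d,K=K,T=T); print(c,K,T.round(3),camera_params(c).keys())
    if c!='wrist':
      for q in ['drum_center','small_drum_center','glue','tin','machine','guard_bar','spindle_tip','guard']:
        for r in regions_of(c,q)[:2]:
            P=cloud(d,K,T)[r['mask']]; print(c,q,round(r['score'],2),np.round(r['xy']),r['mask'].sum(),np.nanmedian(P,0).round(3),np.nanmin(P,0).round(3),np.nanmax(P,0).round(3))
E
```

```text
pics
{'time': np.float64(0.0), 'joint_positions': array([-1.148,  0.322, -0.07 ,  1.452,  0.023,  1.371, -0.057]), 'qd': array([-0.001, -0.001, -0.   ,  0.002,  0.001,  0.003,  0.002]), 'joint_torque': array([-1.0000e-03, -4.9129e+01, -4.0400e-01, -3.1253e+01, -6.4000e-02,
        4.3000e-02,  0.0000e+00]), 'position': array([0.258, 0.596, 0.221]), 'tool_rot': array([-6.380e-01, -3.076e+00,  3.000e-03]), 'ft_force': array([ 0.293, -0.15 , -0.028]), 'torque': array([ 0.07 , -0.021, -0.025]), 'grip_width': np.float64(0.999)}
scene [[435.67420516   0.         320.45583758]
 [  0.         435.67420516 203.85199435]
 [  0.           0.           1.        ]] [[ 0.983  0.159 -0.093  0.445]
 [-0.184  0.855 -0.485 -0.503]
 [ 0.002  0.494  0.869  0.911]
 [ 0.     0.     0.     1.   ]] dict_keys(['K', 'extrinsics'])
scene drum_center 0.86 [301. 281.] 821 [ 0.464 -0.193  0.034] [ 0.433 -0.214 -0.003] [ 0.496 -0.136  0.076]
scene small_drum_center 0.7 [360. 274.] 440 [ 0.586 -0.209  0.041] [ 0.569 -0.222  0.   ] [ 0.612 -0.18   0.075]
scene glue 0.91 [313. 347.] 909 [ 0.459 -0.341  0.09 ] [ 0.43
[... 1023 characters left out ...]
1 -0.177  0.074]
top glue 0.65 [433. 238.] 551 [ 0.46  -0.318  0.087] [ 0.433 -0.386 -0.005] [ 0.491 -0.302  0.133]
top tin 0.87 [427. 193.] 597 [ 0.574 -0.31   0.083] [ 0.547 -0.372 -0.004] [ 0.618 -0.289  0.089]
top machine 0.76 [263. 183.] 7789 [0.59  0.114 0.101] [ 0.443 -0.015 -0.002] [0.751 0.291 0.349]
top guard 0.69 [242. 152.] 2228 [0.625 0.138 0.263] [ 0.546  0.046 -0.003] [0.722 0.293 0.349]
wrist [[331.30880292   0.         318.83335607]
 [  0.         331.30880292 200.52881709]
 [  0.           0.           1.        ]] [[ 0.398 -0.879 -0.261  0.187]
 [ 0.917  0.382  0.112  0.627]
 [ 0.001 -0.284  0.959  0.385]
 [ 0.     0.     0.     1.   ]] dict_keys(['K', 'tool_from_camera'])
```

```bash
python3 - <<'E'
import numpy as np,cv2
a=np.load('scene0.npz')['im'];cv2.imwrite('pics/s1.png',cv2.resize(a[20:380,180:500,::-1],(800,600)[:1]+(900,) if 0 else (533,600),interpolation=cv2.INTER_CUBIC))
b=np.load('top0.npz')['im'];cv2.imwrite('pics/t1.png',cv2.resize(b[80:290,170:450,::-1],(800,600),interpolation=cv2.INTER_CUBIC))
E
```

```text
(no output)
```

View pics/s1.png

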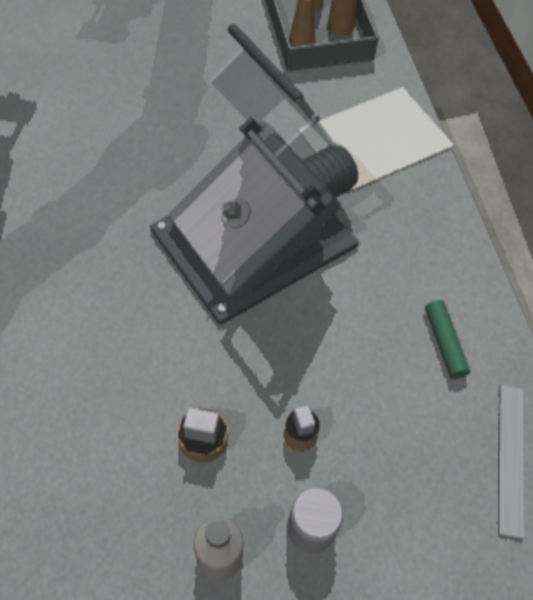

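View pics/t1.png

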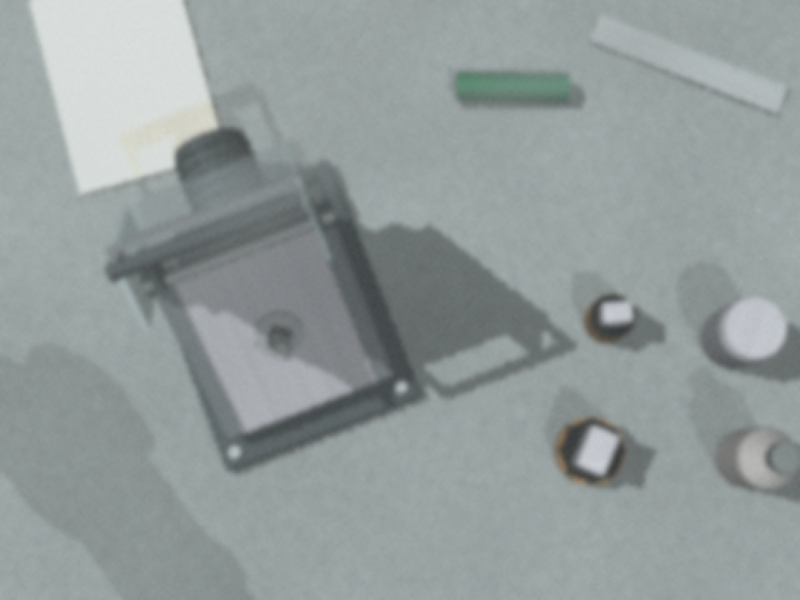

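View pics/wrist0.png

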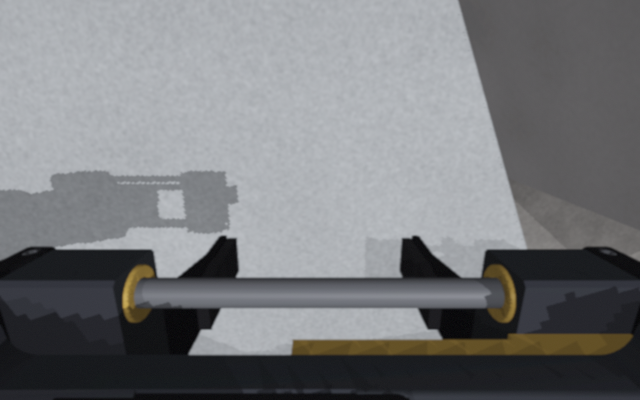

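```bash
cat > fit.py <<'E'
from h import *
from scipy.optimize import least_squares
def facefit(names):
    Ps=[]
    for c in names:
        z=np.load(c+'.npz'); P=cloud(z['d'],z['K'],z['T']); 
        # local normals
        k=2
        dx=np.roll(P,-k,1)-np.roll(P,k,1);dy=np.roll(P,-k,0)-np.roll(P,k,0)
        n=np.cross(dx,dy);n/=np.linalg.norm(n,axis=-1,keepdims=True);n*=np.sign(n[...,2:])
        m=(abs(n[...,2]-np.cos(.56))<.12)&(P[...,2]>.02)&(P[...,2]<.19)&(P[...,0]>.4)&(P[...,0]<.75)&(P[...,1]>-.05)&(P[...,1]<.3)
        Q=P[m]
        # plane
        ok=np.ones(len(Q),bool)
        for _ in range(8):
            c0=np.median(Q[ok],0) if _==0 else Q[ok].mean(0); u,s,vt=np.linalg.svd(Q[ok]-c0,full_matrices=False); nn=vt[2]*np.sign(vt[2][2]); r=(Q-c0)@nn; ok=abs(r)<max(.004,.02/(1+_))
        print(c,m.sum(),ok.sum(),'n',nn.round(3),'tilt',np.arccos(nn[2]).round(3),'yaw',np.arctan2(-nn[1],-nn[0]).round(3),'rms',r[ok].std().round(4))
        rp=abs((P-c0)@nn)<.004
        yaw=np.arctan2(-nn[1],-nn[0]); 
        X=np.array([np.cos(yaw)*np.cos(.56),np.sin(yaw)*np.cos(.56),np.sin(.56)]); Y=np.array([-np.sin(yaw),np.cos(yaw),0]);
        F=Q[ok]; a=F@X;b=F@Y
        print(' X pct',np.percentile(a,[0,1,2,50,98,99,100]).round(4),'Y',np.percentile(b,[0,1,2,50,98,99,100]).round(4),'ctr',c0.round(4))
        np.save(c+'_face.npy',F)
facefit(['scene0','top0'])
E
python3 fit.py
python3 - <<'E'
from h import *
for c in ['scene0','top0']:
    z=np.load(c+'.npz');P=cloud(z['d'],z['K'],z['T'])
    for nm,x0,x1,y0,y1,zz in [('big',.42,.51,-.23,-.13,.066),('small',.55,.63,-.24,-.16,.066)]:
        m=(P[...,0]>x0)&(P[...,0]<x1)&(P[...,1]>y0)&(P[...,1]<y1)&(P[...,2]>zz)
        Q=P[m]; print(c,nm,m.sum(),np.median(Q,0).round(4),Q[:,2].max())
        r=cv2.minAreaRect((Q[:,:2]*1000).astype(np.float32)); print(r)
        m=(P[...,0]>x0)&(P[...,0]<x1)&(P[...,1]>y0)&(P[...,1]<y1)&(P[...,2]>.026)&(P[...,2]<.037)
        print(' wheeltop',cv2.minEnclosingCircle((P[m][:,:2]*1000).astype(np.float32)))
E
```

```text
scene0 2805 2575 n [-0.49  -0.204  0.847] tilt 0.56 yaw 0.395 rms 0.0017
 X pct [0.4425 0.4459 0.4472 0.5313 0.6245 0.6296 0.6338] Y [-0.2029 -0.1999 -0.1976 -0.1256 -0.045  -0.0433 -0.0407] ctr [0.5698 0.105  0.0899]
top0 2539 2262 n [-0.491 -0.205  0.847] tilt 0.561 yaw 0.395 rms 0.0016
 X pct [0.4455 0.4473 0.4488 0.5266 0.5932 0.595  0.6306] Y [-0.1996 -0.1966 -0.195  -0.1182 -0.0423 -0.0403 -0.0388] ctr [0.5645 0.1076 0.087 ]
scene0 big 262 [ 0.4648 -0.1837  0.0721] 0.07611812832786591
((464.7557373046875, -182.41287231445312), (27.968536376953125, 40.43612289428711), 67.46121215820312)
 wheeltop ((464.7979431152344, -182.22727966308594), 32.3538703918457)
scene0 small 125 [ 0.5907 -0.2008  0.0704] 0.07468078785215793
((591.1784057617188, -200.7755889892578), (20.336711883544922, 27.849016189575195), 2.6891977787017822)
 wheeltop ((590.7069702148438, -201.01681518554688), 21.65777587890625)
top0 big 170 [ 0.4651 -0.181   0.0718] 0.07691552802873158
((465.2918395996094, -180.8057403564453), (27.71068572998047, 40.1697998046875), 66.03093719482422)
 wheeltop ((465.4670715332031, -181.17254638671875), 31.744035720825195)
top0 small 79 [ 0.5902 -0.1993  0.0695] 0.07448007649193167
((591.2333984375, -199.564208984375), (19.481897354125977, 26.721216201782227), 2.182077169418335)
 wheeltop ((590.73046875, -193.8806915283203), 20.515846252441406)
```

```bash
python3 - <<'E'
from h import *
yaw=.395;cx,sx=np.cos(.56),np.sin(.56)
X=np.array([np.cos(yaw)*cx,np.sin(yaw)*cx,sx]); Y=np.array([-np.sin(yaw),np.cos(yaw),0]); Z=np.cross(X,Y)
for c in ['scene0','top0']:
    z=np.load(c+'.npz');P=cloud(z['d'],z['K'],z['T'])
    F=np.load(c+'_face.npy'); h0=np.median(F@Z)
    L=np.stack([P@X,P@Y,P@Z-h0],-1)
    m=(abs(L[...,0]-.535)<.045)&(abs(L[...,1]+.122)<.045)&(L[...,2]>.003)&(L[...,2]<.06)
    print(c,'h0',h0.round(4)); Q=L[m]
    i=np.argsort(-Q[:,2]); vv,uu=np.nonzero(m)
    print(len(Q),[ (round(float(q[0])*1000),round(float(q[1])*1000),round(float(q[2])*1000)) for q in Q[i]][:70]); print(uu.min(),uu.max(),vv.min(),vv.max())
    B=z['im'][vv.min()-25:vv.max()+25,uu.min()-25:uu.max()+25,::-1]; save('sp_'+c,cv2.resize(B[...,::-1],None,fx=8,fy=8,interpolation=cv2.INTER_CUBIC)[:600,:800])
    # guard points: everything in L well above
    g=(L[...,2]>.06)&(P[...,0]<.8)&(P[...,1]<.4)&(P[...,1]>0)&(P[...,2]<.4)
    G=L[g]; print('guard',len(G)); 
    for hh in np.arange(.06,.32,.02):
        k=(G[:,2]>hh)&(G[:,2]<hh+.02)
        if k.any(): print(hh.round(2),k.sum(),np.percentile(G[k],[5,50,95],axis=0).round(3).tolist())
E
```

```text
scene0 h0 -0.2247
283 [(521, -127, 39), (526, -120, 38), (525, -116, 36), (523, -117, 35), (524, -120, 35), (518, -115, 35), (528, -118, 35), (527, -120, 35), (517, -116, 35), (517, -120, 35), (521, -114, 34), (520, -120, 34), (520, -116, 34), (518, -118, 34), (522, -118, 34), (524, -127, 34), (524, -123, 33), (522, -121, 33), (525, -121, 33), (527, -126, 33), (528, -121, 33), (522, -124, 32), (519, -124, 32), (526, -115, 32), (521, -126, 32), (517, -122, 31), (518, -120, 31), (515, -124, 31), (526, -121, 30), (515, -120, 30), (517, -125, 30), (525, -123, 30), (529, -117, 30), (522, -126, 29), (530, -124, 29), (528, -126, 28), (524, -128, 28), (525, -126, 28), (512, -122, 28), (529, -120, 28), (513, -123, 27), (522, -129, 27), (518, -125, 27), (532, -119, 27), (531, -121, 27), (531, -117, 26), (528, -121, 26), (526, -126, 26), (520, -126, 26), (534, -116, 25), (523, -129, 25), (515, -123, 24), (521, -106, 24), (518, -127, 24), (512, -118, 24), (520, -129, 24), (522, -130, 24), (529, -125, 23), (525, -130, 23), (531, -123, 23), (532, -120, 23), (516, -124, 22), (511, -122, 22), (528, 
[... 2491 characters left out ...]
45 [[0.2, -0.1, 0.081], [0.216, 0.098, 0.09], [0.684, 0.304, 0.099]]
0.1 2503 [[0.168, -0.088, 0.101], [0.184, 0.111, 0.11], [0.684, 0.32, 0.119]]
0.12 2431 [[0.136, -0.067, 0.121], [0.152, 0.127, 0.13], [0.172, 0.327, 0.139]]
0.14 2234 [[0.105, -0.164, 0.141], [0.124, 0.068, 0.151], [0.689, 0.255, 0.159]]
0.16 964 [[0.076, -0.04, 0.161], [0.094, 0.083, 0.167], [0.106, 0.18, 0.179]]
0.18 721 [[0.067, -0.16, 0.181], [0.085, 0.003, 0.192], [0.692, 0.088, 0.2]]
0.2 457 [[0.068, -0.176, 0.2], [0.684, -0.081, 0.202], [0.69, 0.039, 0.216]]
0.22 103 [[0.077, -0.025, 0.221], [0.083, -0.001, 0.228], [0.091, 0.022, 0.239]]
0.24 38 [[0.087, -0.024, 0.241], [0.093, -0.014, 0.249], [0.099, 0.002, 0.258]]
```

```bash
cat >> h.py <<'E'
yaw=.395;cx_,sx_=np.cos(.56),np.sin(.56)
X=np.array([np.cos(yaw)*cx_,np.sin(yaw)*cx_,sx_]); Y=np.array([-np.sin(yaw),np.cos(yaw),0]); Z=np.cross(X,Y)
FOOT=X*.5225+Y*(-.119)+Z*(-.2249)
SEAT=FOOT+.006*Z
def pose(s=None):
    s=s or get_state(); return np.array(s['position']),R.from_rotvec(s['tool_rot'])
def plan(p1,R1,n=None,start=None,vmax=.045,wmax=8.):
    p0,R0=start or pose()
    rv=(R0.inv()*R1).as_rotvec(); d=p1-p0
    N=max(int(np.ceil(np.linalg.norm(d)/vmax)),int(np.ceil(np.degrees(np.linalg.norm(rv))/wmax)),1) if n is None else n
    print('N',N,'rotdeg',np.degrees(rv).round(1),'dist',np.linalg.norm(d).round(3))
    for k in range(N):
        Rk=R0*R.from_rotvec(rv*k/N)
        print(' slide',(Rk.inv().apply(d/N)*100).round(2).tolist(),'dr',np.degrees(rv/N).round(2).tolist())
def toolR(ydir,zdir):
    z=zdir/np.linalg.norm(zdir); y=ydir-z*(ydir@z); y/=np.linalg.norm(y); return R.from_matrix(np.stack([np.cross(y,z),y,z],1))
E
python3 - <<'E'
from h import *
print('FOOT',FOOT.round(4),'SEAT',SEAT.round(4))
p,r=pose();print(p.round(3)); print(r.as_matrix().round(3)); print(np.array(camera_params('wrist')['tool_from_camera']).round(3))
for s in (1,-1):
    r1=toolR(s*Y,-Z); plan(SEAT+.16*Z,r1)
E
```

```text
FOOT [0.5647 0.1065 0.087 ] SEAT [0.5617 0.1053 0.0921]
[0.258 0.596 0.223]
[[-0.918  0.397  0.   ]
 [ 0.397  0.918  0.   ]
 [-0.     0.    -1.   ]]
[[-0.001  0.959  0.284  0.078]
 [ 1.     0.001 -0.001 -0.001]
 [-0.001  0.284 -0.959 -0.162]
 [ 0.     0.     0.     1.   ]]
N 13 rotdeg [-12.9 -30.3 -44.8] dist 0.57
 slide [-3.19, -3.01, -0.04] dr [-0.99, -2.33, -3.45]
 slide [-3.0, -3.2, 0.03] dr [-0.99, -2.33, -3.45]
 slide [-2.8, -3.37, 0.09] dr [-0.99, -2.33, -3.45]
 slide [-2.59, -3.54, 0.14] dr [-0.99, -2.33, -3.45]
 slide [-2.36, -3.69, 0.18] dr [-0.99, -2.33, -3.45]
 slide [-2.13, -3.83, 0.21] dr [-0.99, -2.33, -3.45]
 slide [-1.89, -3.95, 0.22] dr [-0.99, -2.33, -3.45]
 slide [-1.64, -4.06, 0.23] dr [-0.99, -2.33, -3.45]
 slide [-1.38, -4.16, 0.22] dr [-0.99, -2.33, -3.45]
 slide [-1.12, -4.24, 0.2] dr [-0.99, -2.33, -3.45]
 slide [-0.86, -4.3, 0.16] dr [-0.99, -2.33, -3.45]
 slide [-0.59, -4.34, 0.12] dr [-0.99, -2.33, -3.45]
 slide [-0.32, -4.37, 0.06] dr [-0.99, -2.33, -3.45]
N 17 rotdeg [-37.3  15.8 129.7] dist 0.57
 slide [-2.44, -2.3, -0.03] dr [-2.19, 0.93, 7.63]
 slide [-2.72, -1.95, -0.15] dr [-2.19, 0.93, 7.63]
 slide [-2.95, -1.57, -0.27] dr [-2.19, 0.93, 7.63]
 slide [-3.13, -1.15, -0.37] dr [-2.19, 0.93, 7.63]
 slide [-3.25, -0.71, -0.46] dr [-2.19, 0.93, 7.63]
 slide [-3.3, -0.25, -0.53] dr [-2.19, 0.93, 7.63]
 slide [-3.3, 0.21, -0.58] dr [-2.19, 0.93, 7.63]
 slide [-3.23, 0.66, -0.62] dr [-2.19, 0.93, 7.63]
 slide [-3.1, 1.11, -0.64] dr [-2.19, 0.93, 7.63]
 slide [-2.91, 1.54, -0.63] dr [-2.19, 0.93, 7.63]
 slide [-2.67, 1.93, -0.61] dr [-2.19, 0.93, 7.63]
 slide [-2.38, 2.29, -0.57] dr [-2.19, 0.93, 7.63]
 slide [-2.04, 2.61, -0.52] dr [-2.19, 0.93, 7.63]
 slide [-1.67, 2.87, -0.44] dr [-2.19, 0.93, 7.63]
 slide [-1.27, 3.08, -0.35] dr [-2.19, 0.93, 7.63]
 slide [-0.84, 3.24, -0.25] dr [-2.19, 0.93, 7.63]
 slide [-0.4, 3.33, -0.13] dr [-2.19, 0.93, 7.63]
```

>>> {"fn": "move_arm", "kwargs": {
  "jaw": [0,0,0,0,0],
  "slide": [
    [-3.2,-3.0,0],
    [-3.0,-3.2,0],
    [-2.8,-3.4,0.1],
    [-2.6,-3.5,0.1],
    [-2.4,-3.7,0.2]
  ],
  "dr": [
    [-1,-2.3,-3.45],
    [-1,-2.3,-3.45],
    [-1,-2.3,-3.45],
    [-1,-2.3,-3.45],
    [-1,-2.3,-3.45]
  ]
}}

```text
time: 1.45
position: [0.3459, 0.3935, 0.2248]
tool_rot: [0.152, 2.921, 0.067]
ft_force: [2.1, 0.2, 0.4]
grip_width: 0.998
```

>>> {"fn": "move_arm", "kwargs": {
  "jaw": [0,0,0,0,0],
  "slide": [
    [-2.1,-3.8,0.2],
    [-1.9,-4.0,0.2],
    [-1.6,-4.1,0.2],
    [-1.4,-4.2,0.2],
    [-1.1,-4.2,0.2]
  ],
  "dr": [
    [-1,-2.3,-3.45],
    [-1,-2.3,-3.45],
    [-1,-2.3,-3.45],
    [-1,-2.3,-3.45],
    [-1,-2.3,-3.45]
  ]
}}

```text
time: 1.95
position: [0.4208, 0.2448, 0.2239]
tool_rot: [-0.19, 2.767, 0.113]
ft_force: [-0.2, 0.5, 1.0]
grip_width: 0.998
```

>>> {"fn": "move_arm", "kwargs": {
  "jaw": [0,0,0,0],
  "slide": [
    [-0.9,-4.3,0.2],
    [-0.6,-4.3,0.1],
    [-0.3,-4.4,0.5],
    [0,0,0]
  ],
  "dr": [
    [-1,-2.3,-3.45],
    [-1,-2.3,-3.45],
    [-1,-2.3,-3.45],
    [0,0,0]
  ]
}}

```text
time: 2.35
position: [0.4873, 0.1461, 0.2058]
tool_rot: [-0.384, 2.67, 0.128]
ft_force: [-0.3, -0.3, -0.8]
grip_width: 0.998
```

```bash
python3 - <<'E'
from h import *
p,r=pose();print(p.round(3)); plan(SEAT+.15*Z,toolR(Y,-Z),1)
print(np.round(get_state()['joint_positions'],2))
im,d,K,T=cam('wrist'); save('w1',im); np.savez('wrist1.npz',im=im,d=d,K=K,T=T)
P=cloud(d,K,T);L=np.stack([(P-FOOT)@X,(P-FOOT)@Y,(P-FOOT)@Z],-1)
print(proj(SEAT,K,T))
m=(abs(L[...,0])<.04)&(abs(L[...,1])<.04)
F=L[(abs(L[...,0])<.07)&(abs(L[...,1])<.06)&(abs(L[...,2])<.006)&(np.hypot(L[...,0],L[...,1])>.03)]
print('face z',np.median(F[:,2]),len(F), np.linalg.lstsq(np.c_[F[:,:2],np.ones(len(F))],F[:,2],rcond=None)[0].round(4))
for a,b in [(.01,.02),(.02,.025),(.026,.034),(.034,.04),(.003,.01)]:
    Q=L[m&(L[...,2]>a)&(L[...,2]<b)]
    print(a,b,len(Q),Q.min(0).round(4),Q.max(0).round(4),Q.mean(0).round(4),cv2.minAreaRect((Q[:,:2]*1000).astype(np.float32)))
E
```

```text
[0.487 0.146 0.206]
N 1 rotdeg [-1.4 -6.2 -5.9] dist 0.073
 slide [1.11, -6.83, -2.24] dr [-1.41, -6.23, -5.94]
[-0.16 -0.3  -0.15  2.18 -0.09  0.81  1.59]
(np.float64(249.14513824242135), np.float64(197.57347391058678))
face z 0.0010234268140798396 14932 [ 0.0012 -0.0008  0.001 ]
0.01 0.02 73 [-0.0143 -0.0012  0.01  ] [0.0107 0.0127 0.0197] [-0.0055  0.0057  0.0151] ((-2.4138355255126953, 6.387518882751465), (25.15644073486328, 12.66043758392334), 5.826590538024902)
0.02 0.025 44 [-0.0141 -0.0005  0.0202] [0.0088 0.0127 0.0248] [-0.0057  0.0064  0.0225] ((-3.5693397521972656, 6.897197723388672), (23.209806442260742, 11.38735294342041), 9.042387008666992)
0.026 0.034 278 [-0.0137 -0.0123  0.0261] [0.0099 0.0122 0.034 ] [-0.003   0.0021  0.029 ] ((-1.876166820526123, 0.19774532318115234), (18.04792594909668, 18.510602951049805), 50.538551330566406)
0.034 0.04 176 [-0.0081 -0.0059  0.034 ] [0.0045 0.007  0.0372] [-0.0021  0.0005  0.0353] ((-2.2381954193115234, 0.12979984283447266), (12.122889518737793, 12.074150085449219), 38.621212005615234)
0.003 0.01 1196 [-0.0374 -0.039   0.003 ] [0.0399 0.0398 0.0099] [-0.0034  0.0027  0.0053] ((-0.6279983520507812, 2.5518569946289062), (77.93704223632812, 76.67621612548828), 5.005286693572998)
```

View pics/w1.png

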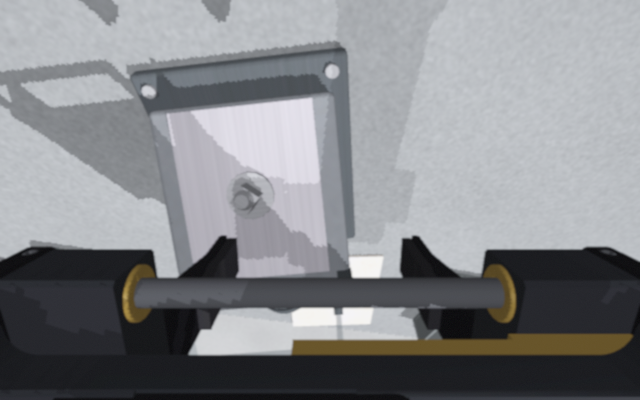

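```bash
sed -i 's/^FOOT=.*/FOOT=X*.5204+Y*(-.119)+Z*(-.2239)/' h.py; python3 - <<'E'
from h import *
print(FOOT.round(4))
plan(SEAT+.11*Z,toolR(Y,-Z))
E
```

```text
[0.5625 0.1056 0.0867]
N 2 rotdeg [-1.3 -6.2 -5.9] dist 0.073
 slide [0.48, -3.54, 0.84] dr [-0.64, -3.11, -2.94]
 slide [0.7, -3.52, 0.77] dr [-0.64, -3.11, -2.94]
```

>>> {"fn": "move_arm", "kwargs": {
  "jaw": [0,0,0],
  "slide": [
    [0.5,-3.5,0.8],
    [0.7,-3.5,0.8],
    [0,0,0]
  ],
  "dr": [
    [-0.6,-3.1,-2.9],
    [-0.6,-3.1,-2.9],
    [0,0,0]
  ]
}}

```text
time: 2.7
position: [0.5087, 0.0926, 0.1829]
tool_rot: [-0.503, 2.56, 0.149]
ft_force: [-0.5, 0.1, 0.5]
grip_width: 1.004
```

```bash
cat > look.py <<'E'
from h import *
import sys
n=sys.argv[1]
p,r=pose();print(p.round(3)); plan(SEAT+.11*Z,toolR(Y,-Z),1)
print(np.round(get_state()['joint_positions'],2))
im,d,K,T=cam('wrist'); save(n,im); np.savez(n+'.npz',im=im,d=d,K=K,T=T)
P=cloud(d,K,T);L=np.stack([(P-FOOT)@X,(P-FOOT)@Y,(P-FOOT)@Z],-1)
u,v=proj(SEAT,K,T);print(u,v)
u=int(u);v=int(v);save(n+'c',cv2.resize(im[max(0,v-45):v+45,u-60:u+60],(800,600),interpolation=cv2.INTER_CUBIC))
F=L[(abs(L[...,0])<.07)&(abs(L[...,1])<.06)&(abs(L[...,2])<.006)&(np.hypot(L[...,0],L[...,1])>.03)]
print('face z',np.median(F[:,2]),len(F), np.linalg.lstsq(np.c_[F[:,:2],np.ones(len(F))],F[:,2],rcond=None)[0].round(4))
m=(abs(L[...,0])<.04)&(abs(L[...,1])<.04)
for a,b in [(.01,.02),(.02,.025),(.022,.031),(.026,.034),(.034,.04),(.004,.008)]:
    Q=L[m&(L[...,2]>a)&(L[...,2]<b)]
    if len(Q):print(a,b,len(Q),Q.min(0).round(4),Q.max(0).round(4),Q.mean(0).round(4),np.round(np.array(sum(map(lambda t:list(t) if isinstance(t,tuple) else [t],cv2.minAreaRect((Q[:,:2]*1000).astype(np.float32))),[])),2))
E
python3 look.py w2
```

```text
[0.509 0.093 0.183]
N 1 rotdeg [ 0.2 -1.1 -0.5] dist 0.011
 slide [0.48, -0.87, -0.54] dr [0.2, -1.1, -0.47]
[ 0.02 -0.3  -0.13  2.26 -0.3   0.67  2.03]
308.56327841973615 196.06443498508762
face z 3.3585691977660425e-05 18643 [ 0.0011 -0.001   0.    ]
0.01 0.02 82 [-0.0121 -0.0124  0.0102] [0.0015 0.0127 0.0199] [-0.0064  0.0011  0.0155] [-5.92 -0.47 12.41 25.21  5.7 ]
0.02 0.025 45 [-0.0121 -0.0119  0.0201] [0.0011 0.0126 0.025 ] [-0.0061  0.0009  0.0227] [-0.15  0.37 17.92 17.33 50.92]
0.022 0.031 294 [-0.0121 -0.0125  0.022 ] [0.0128 0.0126 0.031 ] [-0.002   0.0004  0.027 ] [ 0.36  0.16 18.17 18.47 50.61]
0.026 0.034 348 [-0.0119 -0.0116  0.026 ] [0.0118 0.0118 0.034 ] [-0.0014  0.0003  0.0298] [ 0.17  0.2  17.94 18.2  50.31]
0.034 0.04 118 [-0.0059 -0.0057  0.034 ] [0.006  0.0056 0.0365] [0.0001 0.0003 0.0346] [-2.000e-02 -5.000e-02  1.133e+01  1.187e+01  8.926e+01]
0.004 0.008 818 [-0.021  -0.0216  0.004 ] [0.0217 0.0214 0.0077] [-0.002  -0.      0.0046] [ 1.500e-01 -4.000e-02  4.205e+01  4.240e+01  3.737e+01]
```

View pics/w2c.png

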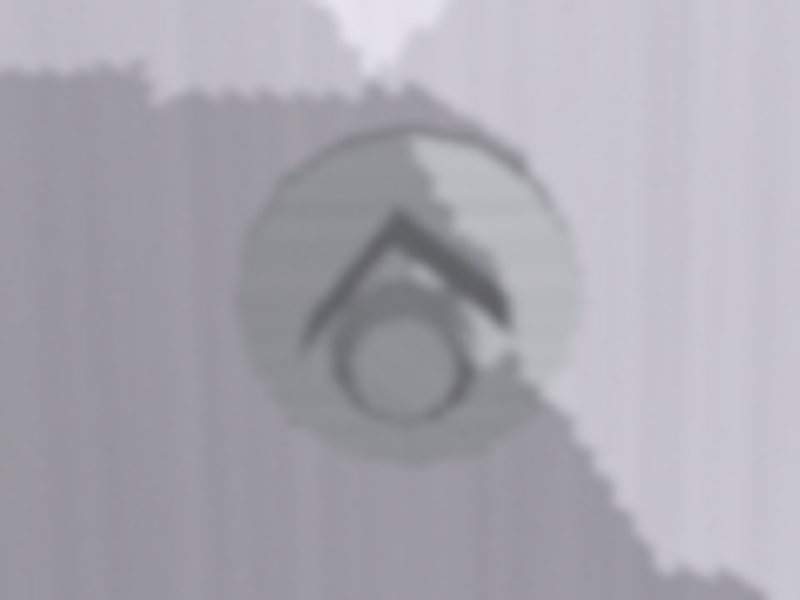

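```bash
python3 - <<'E'
from h import *
for c in ['scene0','top0']:
    z=np.load(c+'.npz');P=cloud(z['d'],z['K'],z['T'])
    m=(P[...,0]>.41)&(P[...,0]<.52)&(P[...,1]>-.40)&(P[...,1]<-.27)&(P[...,2]>.07)
    print(c,cv2.minEnclosingCircle((P[m][:,:2]*1000).astype(np.float32)))
a=np.radians(67)
plan(np.array([.465,-.1815,.14]),toolR(np.array([np.cos(a),np.sin(a),0]),np.array([0,0,-1.])))
E
```

```text
scene0 ((460.7139892578125, -331.2813720703125), 27.891605377197266)
top0 ((460.9306640625, -329.3805847167969), 27.821435928344727)
N 7 rotdeg [12.7 29.2 44.1] dist 0.283
 slide [2.1, -3.42, -0.56] dr [1.81, 4.17, 6.3]
 slide [1.74, -3.64, -0.31] dr [1.81, 4.17, 6.3]
 slide [1.34, -3.82, -0.08] dr [1.81, 4.17, 6.3]
 slide [0.91, -3.94, 0.13] dr [1.81, 4.17, 6.3]
 slide [0.46, -4.01, 0.31] dr [1.81, 4.17, 6.3]
 slide [-0.01, -4.02, 0.45] dr [1.81, 4.17, 6.3]
 slide [-0.49, -3.98, 0.56] dr [1.81, 4.17, 6.3]
```

>>> {"fn": "move_arm", "kwargs": {
  "jaw": [0,0,0,0],
  "slide": [
    [2.1,-3.4,-0.6],
    [1.7,-3.6,-0.3],
    [1.3,-3.8,-0.1],
    [0.9,-3.9,0.1]
  ],
  "dr": [
    [1.8,4.2,6.3],
    [1.8,4.2,6.3],
    [1.8,4.2,6.3],
    [1.8,4.2,6.3]
  ]
}}

```text
time: 3.15
position: [0.4861, -0.0603, 0.1627]
tool_rot: [0.099, 2.908, 0.071]
ft_force: [1.4, 0.9, -0.1]
grip_width: 1.003
```

>>> {"fn": "move_arm", "kwargs": {
  "jaw": [0,0,0,0],
  "slide": [
    [0.5,-4.0,0.3],
    [0,-4.0,0.4],
    [-0.5,-4.0,0.6],
    [0,0,0]
  ],
  "dr": [
    [1.8,4.2,6.3],
    [1.8,4.2,6.3],
    [1.8,4.2,6.3],
    [0,0,0]
  ]
}}

```text
time: 3.55
position: [0.4676, -0.1833, 0.1418]
tool_rot: [-0.63, -3.074, 0.004]
ft_force: [-0.6, 0.4, 0.8]
grip_width: 1.0
```

```bash
python3 - <<'E'
from h import *
p,r=pose();print(p.round(4),np.round(get_state()['joint_positions'],2))
im,d,K,T=cam('wrist'); save('w3',im); np.savez('w3.npz',im=im,d=d,K=K,T=T)
P=cloud(d,K,T)
m=(P[...,0]>.42)&(P[...,0]<.51)&(P[...,1]>-.23)&(P[...,1]<-.13)
Q=P[m&(P[...,2]>.065)&(P[...,2]<.08)]; print(len(Q),np.median(Q,0).round(4),cv2.minAreaRect((Q[:,:2]*1000).astype(np.float32)))
Q=P[m&(P[...,2]>.026)&(P[...,2]<.037)];print(len(Q),cv2.minEnclosingCircle((Q[:,:2]*1000).astype(np.float32)))
E
```

```text
[ 0.4676 -0.1833  0.1418] [ 0.32  0.07 -0.    1.91  0.    1.16  1.48]
1950 [ 0.4626 -0.182   0.0721] ((463.8572082519531, -182.62989807128906), (27.543622970581055, 39.824344635009766), 67.7743911743164)
2194 ((464.35125732421875, -182.6056671142578), 32.004615783691406)
```

View pics/w3.png

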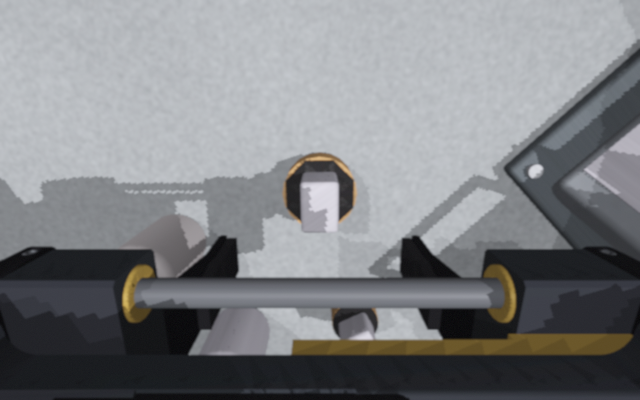

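```bash
python3 - <<'E'
from h import *
a=np.radians(67.6)
plan(np.array([.4642,-.1826,.038]),toolR(np.array([np.cos(a),np.sin(a),0]),np.array([0,0,-1.])))
E
```

```text
N 3 rotdeg [-0.  -0.1 -0.5] dist 0.104
 slide [0.07, -0.12, 3.47] dr [-0.01, -0.04, -0.17]
 slide [0.08, -0.12, 3.47] dr [-0.01, -0.04, -0.17]
 slide [0.08, -0.12, 3.47] dr [-0.01, -0.04, -0.17]
```

>>> {"fn": "move_arm", "kwargs": {
  "jaw": [0,0,0,0,0],
  "slide": [
    [0.22,-0.36,2.6],
    [0,0,2.6],
    [0,0,2.6],
    [0,0,2.6],
    [0,0,0]
  ],
  "dr": [
    [0,0,-0.5],
    [0,0,0],
    [0,0,0],
    [0,0,0],
    [0,0,0]
  ]
}}

```text
time: 4.1
position: [0.4613, -0.1785, 0.0361]
tool_rot: [-0.6, -3.077, -0.003]
ft_force: [-0.4, -0.3, -0.7]
grip_width: 0.997
```

>>> {"fn": "move_arm", "kwargs": {
  "jaw": [150,255,255,255,255],
  "slide": [
    [0,0,0],
    [0,0,0],
    [0,0,0],
    [0,0,0],
    [0,0,0]
  ],
  "dr": [
    [0,0,0],
    [0,0,0],
    [0,0,0],
    [0,0,0],
    [0,0,0]
  ],
  "force": 30
}}

```text
time: 4.6
position: [0.4635, -0.1824, 0.0391]
tool_rot: [0.608, 3.082, 0.001]
ft_force: [0.8, -0.6, -0.9]
grip_width: 0.631
```

```bash
python3 - <<'E'
from h import *
s=get_state();p,r=pose(s);print(p.round(4),r.as_matrix().round(3),s['grip_width']*.087,s['ft_force'],s['torque'])
E
```

```text
[ 0.4635 -0.1824  0.0391] [[-0.925  0.38   0.   ]
 [ 0.38   0.925  0.   ]
 [-0.     0.    -1.   ]] 0.05491365279395854 [ 0.7601839  -0.6092583  -0.92767253] [-0.01288573  0.0637134   0.01208736]
```

>>> {"fn": "move_arm", "kwargs": {
  "jaw": [255,255,255,255,255],
  "slide": [
    [0,0,0],
    [0,0,0],
    [0,0,0],
    [0,0,0],
    [0,0,0]
  ],
  "dr": [
    [0,0,0],
    [0,0,0],
    [0,0,0],
    [0,0,0],
    [0,0,0]
  ]
}}

```text
time: 5.1
position: [0.463, -0.182, 0.0384]
tool_rot: [-0.607, -3.081, -0.001]
ft_force: [-1.6, 0.5, 0.9]
grip_width: 0.319
```

>>> {"fn": "move_arm", "kwargs": {
  "jaw": [255,255,255,255,255],
  "slide": [
    [0,0,0],
    [0,0,0],
    [0,0,0],
    [0,0,-2],
    [0,0,-3]
  ],
  "dr": [
    [0,0,0],
    [0,0,0],
    [0,0,0],
    [0,0,0],
    [0,0,0]
  ]
}}

```text
time: 5.6
position: [0.4607, -0.1816, 0.0866]
tool_rot: [-0.606, -3.076, -0.002]
ft_force: [0.3, -0.6, -1.4]
grip_width: 0.317
```

```bash
cat > tgt.py <<'E'
from h import *
A=np.radians(50.5)
R1=toolR(np.cos(A)*X+np.sin(A)*Y,-Z)
def tp(h,b=.0385,ox=0.0007): # bottom height h above seat; drum axis is at tool x=-ox
    return SEAT+(h+b)*Z+R1.apply([ox,0,0])
def st():
    p,r=pose(); L=r.inv(); q=p+r.apply([-.0007,0,.0385])
    e=q-SEAT; print('bottom in seat frame mm',(np.array([e@X,e@Y,e@Z])*1000).round(2),'axis err deg',np.degrees((R1.inv()*r).as_rotvec()).round(2))
    s=get_state(); f=r.inv().apply(s['ft_force']); print('force tool',f.round(2),'mom tool',r.inv().apply(s['torque']).round(2),'gw',round(s['grip_width']*87,1),'t',s['time'],'j',np.round(s['joint_positions'],2))
E
python3 - <<'E'
from tgt import *
p,r=pose(); plan(tp(.06),R1,start=(np.array([.461,-.182,.13]),r))
E
```

```text
N 7 rotdeg [-21.6 -24.2  -5.4] dist 0.275
 slide [0.79, 3.79, -0.64] dr [-3.08, -3.45, -0.76]
 slide [0.71, 3.83, -0.48] dr [-3.08, -3.45, -0.76]
 slide [0.63, 3.86, -0.31] dr [-3.08, -3.45, -0.76]
 slide [0.57, 3.88, -0.14] dr [-3.08, -3.45, -0.76]
 slide [0.51, 3.89, 0.04] dr [-3.08, -3.45, -0.76]
 slide [0.47, 3.89, 0.22] dr [-3.08, -3.45, -0.76]
 slide [0.43, 3.88, 0.4] dr [-3.08, -3.45, -0.76]
```

>>> {"fn": "move_arm", "kwargs": {
  "jaw": [255,255],
  "slide": [
    [0,0,-4.4],
    [0,0,0]
  ],
  "dr": [
    [0,0,0],
    [0,0,0]
  ]
}}

```text
time: 5.8
position: [0.4668, -0.1838, 0.1379]
tool_rot: [0.606, 3.073, -0.002]
ft_force: [1.2, -0.6, -1.9]
grip_width: 0.319
```

>>> {"fn": "move_arm", "kwargs": {
  "jaw": [255,255,255,255],
  "slide": [
    [0.8,3.8,-0.6],
    [0.7,3.8,-0.5],
    [0.6,3.9,-0.3],
    [0.6,3.9,-0.1]
  ],
  "dr": [
    [-3.1,-3.45,-0.8],
    [-3.1,-3.45,-0.8],
    [-3.1,-3.45,-0.8],
    [-3.1,-3.45,-0.8]
  ]
}}

```text
time: 6.2
position: [0.4908, -0.0283, 0.1567]
tool_rot: [0.473, 2.814, 0.241]
ft_force: [0.7, -0.5, -1.7]
grip_width: 0.32
```

>>> {"fn": "move_arm", "kwargs": {
  "jaw": [255,255,255,255,255],
  "slide": [
    [0.5,3.9,0],
    [0.5,3.9,0.2],
    [0.4,3.9,0.2],
    [0,0,0],
    [0,0,0]
  ],
  "dr": [
    [-3.1,-3.45,-0.8],
    [-3.1,-3.45,-0.8],
    [-3.1,-3.45,-0.8],
    [0,0,0],
    [0,0,0]
  ]
}}

```text
time: 6.7
position: [0.5112, 0.0849, 0.1769]
tool_rot: [0.377, 2.606, 0.391]
ft_force: [-0.6, -1.4, -1.8]
grip_width: 0.318
```

```bash
python3 - <<'E'
from tgt import *
st(); plan(tp(.045),R1)
for c in ['scene','wrist','top']:
    im,d,K,T=cam(c); save(c+'4',im); np.savez(c+'4.npz',im=im,d=d,K=K,T=T)
E
```

```text
bottom in seat frame mm [ 1.65  0.3  61.32] axis err deg [-0.13 -0.03 -0.4 ]
force tool [ 0.77 -2.04  0.97] mom tool [0.64 0.68 0.01] gw 27.6 t 6.7 j [ 0.1  -0.3  -0.17  2.28 -0.37  0.64  1.44]
N 1 rotdeg [0.1 0.  0.4] dist 0.016
 slide [0.11, -0.12, 1.63] dr [0.13, 0.03, 0.4]
```

View pics/scene4.png

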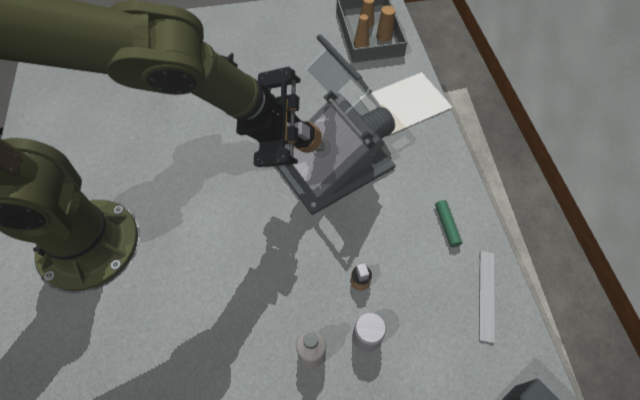

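View pics/wrist4.png

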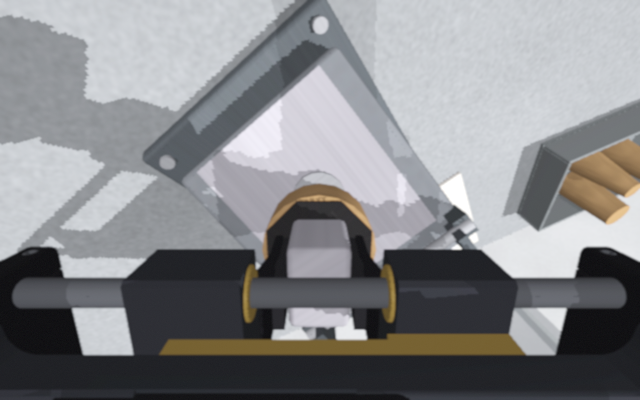

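```bash
python3 - <<'E'
from tgt import *
z=np.load('wrist4.npz');Tc=np.array(camera_params('wrist')['tool_from_camera'])
P=cloud(z['d'],z['K'],Tc)
m=(abs(P[...,0])<.05)&(abs(P[...,1])<.04)
for a,b in [(-.037,-.03),(-.01,.003),(.003,.010),(.012,.03)]:
    Q=P[m&(P[...,2]>a)&(P[...,2]<b)]
    if len(Q)>5: print(a,b,len(Q),np.percentile(Q,[1,50,99],axis=0).round(4).tolist(),cv2.minEnclosingCircle((Q[:,:2]*1000).astype(np.float32)),cv2.minAreaRect((Q[:,:2]*1000).astype(np.float32)))
E
```

```text
-0.037 -0.03 3559 [[-0.0203, -0.0235, -0.0365], [0.0093, -0.0008, -0.0339], [0.0185, 0.0225, -0.0303]] ((3.3215155601501465, -0.557775616645813), 26.709627151489258) ((-1.435455322265625, -0.5055637359619141), (51.18852233886719, 40.69935989379883), 89.79653930664062)
-0.01 0.003 666 [[0.009, -0.0228, -0.0099], [0.0181, -0.0003, -0.0046], [0.0188, 0.0218, 0.0026]] ((10.696588516235352, -0.5397968292236328), 22.753950119018555) ((13.89387035369873, -0.5211505889892578), (9.998583793640137, 45.507606506347656), 0.33416545391082764)
0.003 0.01 2943 [[-0.0043, -0.0314, 0.0045], [0.0185, -0.0008, 0.0061], [0.0297, 0.0301, 0.0095]] ((-1.318758487701416, -0.5550140142440796), 31.905290603637695) ((11.53604507446289, -0.49088287353515625), (37.83570861816406, 63.806243896484375), 0.2822587490081787)
0.012 0.03 638 [[0.0115, -0.0273, 0.0122], [0.0277, -0.0003, 0.0205], [0.0304, 0.0271, 0.0296]] ((8.749001502990723, -0.5054893493652344), 30.154565811157227) ((19.661453247070312, -0.401519775390625), (21.82589340209961, 60.308929443359375), 0.5458930134773254)
```

```bash
sed -i 's/def tp.*/def tp(h,b=.0383):/; s/return SEAT+(h+b).*/return SEAT+(h+b)*Z+R1.apply([.0012,.0004,0])/; s/r.apply(\[-.0007,0,.0385\])/r.apply([-.0012,-.0004,.0383])/' tgt.py; python3 - <<'E'
from tgt import *
st(); plan(tp(.034),R1,1)
E
```

```text
bottom in seat frame mm [ 3.35 -2.32 62.4 ] axis err deg [-0.14 -0.21 -0.23]
force tool [-0.15 -0.87  1.19] mom tool [0.6  0.68 0.05] gw 27.7 t 6.85 j [ 0.1  -0.3  -0.17  2.28 -0.37  0.64  1.44]
N 1 rotdeg [0.1 0.2 0.2] dist 0.029
 slide [0.4, -0.03, 2.84] dr [0.14, 0.21, 0.23]
```

>>> {"fn": "move_arm", "kwargs": {
  "jaw": [255,255,255,255],
  "slide": [
    [0.3,0,1.4],
    [0,0,1.4],
    [0,0,0],
    [0,0,0]
  ],
  "dr": [
    [0.1,0.2,0.2],
    [0,0,0],
    [0,0,0],
    [0,0,0]
  ]
}}

```text
time: 7.25
position: [0.5239, 0.0906, 0.1537]
tool_rot: [0.385, 2.606, 0.392]
ft_force: [0.8, 0.8, -1.5]
grip_width: 0.32
```

```bash
python3 - <<'E'
from tgt import *
st(); 
for i in range(3):
    im,d,K,T=cam('scene' if i else 'wrist'); st(); 
    if i<2: save('pre%d'%i,im); np.savez('pre%d.npz'%i,im=im,d=d,K=K,T=T)
plan(tp(.034),R1,1)
a=np.load('pre1.npz')['im']; save('pre1c',cv2.resize(a[80:200,240:400],(800,600),interpolation=cv2.INTER_CUBIC))
E
```

```text
bottom in seat frame mm [ 1.120e+00 -3.000e-02  3.447e+01] axis err deg [-0.06  0.   -0.03]
force tool [0.22 0.43 1.8 ] mom tool [ 0.6   0.67 -0.01] gw 27.8 t 7.25 j [ 0.09 -0.24 -0.19  2.29 -0.37  0.57  1.43]
bottom in seat frame mm [ 1.670e+00 -3.000e-02  3.478e+01] axis err deg [-0.08 -0.05 -0.06]
force tool [ 1.41 -1.48  1.37] mom tool [ 0.58  0.74 -0.02] gw 27.4 t 7.3 j [ 0.09 -0.24 -0.19  2.29 -0.37  0.57  1.43]
bottom in seat frame mm [1.960e+00 3.000e-02 3.494e+01] axis err deg [-0.1  -0.08 -0.07]
force tool [0.47 0.29 1.21] mom tool [0.54 0.75 0.  ] gw 27.7 t 7.35 j [ 0.09 -0.24 -0.19  2.29 -0.37  0.57  1.43]
bottom in seat frame mm [ 2.09  0.14 35.  ] axis err deg [-0.11 -0.09 -0.09]
force tool [ 0.88 -0.38  3.2 ] mom tool [0.57 0.77 0.01] gw 27.2 t 7.4 j [ 0.09 -0.24 -0.19  2.29 -0.37  0.57  1.43]
N 1 rotdeg [0.1 0.1 0.1] dist 0.002
 slide [0.15, -0.14, 0.1] dr [0.11, 0.09, 0.09]
```

View pics/pre1c.png

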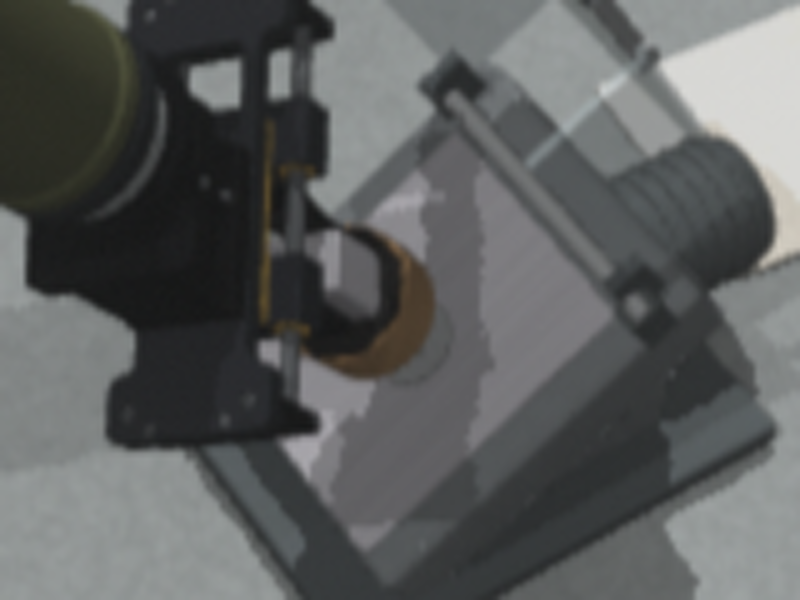

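>>> {"fn": "move_arm", "kwargs": {
  "jaw": [255,255,255,255],
  "slide": [
    [0.15,-0.15,0.4],
    [0,0,0.4],
    [0,0,0.2],
    [0,0,0]
  ],
  "dr": [
    [0.1,0.1,0.1],
    [0,0,0],
    [0,0,0],
    [0,0,0]
  ]
}}

```text
time: 7.8
position: [0.527, 0.0927, 0.1437]
tool_rot: [0.386, 2.609, 0.391]
ft_force: [0.8, 0.3, -2.2]
grip_width: 0.315
```

```bash
python3 - <<'E'
from tgt import *
st()
E
```

```text
bottom in seat frame mm [-1.18  0.77 24.  ] axis err deg [ 0.01  0.13 -0.01]
force tool [ 0.34 -0.29  2.29] mom tool [0.54 0.75 0.03] gw 27.4 t 7.8 j [ 0.09 -0.21 -0.19  2.29 -0.37  0.55  1.43]
```

>>> {"fn": "move_arm", "kwargs": {
  "jaw": [255,255,255,255],
  "slide": [
    [0,0,0.2],
    [0,0,0.2],
    [0,0,0.2],
    [0,0,0]
  ],
  "dr": [
    [0,0,0],
    [0,0,0],
    [0,0,0],
    [0,0,0]
  ]
}}

```text
time: 8.2
position: [0.53, 0.0939, 0.1387]
tool_rot: [0.386, 2.608, 0.391]
ft_force: [-1.0, -0.0, -2.0]
grip_width: 0.314
```

```bash
python3 - <<'E'
from tgt import *
st()
E
```

```text
bottom in seat frame mm [-1.02  0.71 18.09] axis err deg [ 0.    0.12 -0.02]
force tool [ 1.61 -0.9   1.21] mom tool [0.63 0.74 0.03] gw 27.3 t 8.2 j [ 0.09 -0.2  -0.19  2.29 -0.37  0.53  1.43]
```

>>> {"fn": "move_arm", "kwargs": {
  "jaw": [255,255,255,255,255],
  "slide": [
    [0,0,0.3],
    [0,0,0.3],
    [0,0,0.3],
    [0,0,0.3],
    [0,0,0]
  ],
  "dr": [
    [0,0,0],
    [0,0,0],
    [0,0,0],
    [0,0,0],
    [0,0,0]
  ]
}}

```text
time: 8.7
position: [0.5358, 0.0964, 0.1283]
tool_rot: [0.386, 2.609, 0.391]
ft_force: [0.1, 0.2, -2.1]
grip_width: 0.317
```

```bash
python3 - <<'E'
from tgt import *
st()
E
```

```text
bottom in seat frame mm [-1.22  0.76  5.89] axis err deg [ 0.01  0.14 -0.01]
force tool [ 0.84 -0.47  1.91] mom tool [ 0.6   0.74 -0.01] gw 27.6 t 8.7 j [ 0.08 -0.17 -0.2   2.29 -0.37  0.5   1.44]
```

>>> {"fn": "move_arm", "kwargs": {
  "jaw": [255,255,255,255,255],
  "slide": [
    [0,0,0.2],
    [0,0,0.2],
    [0,0,0.1],
    [0,0,0.1],
    [0,0,0]
  ],
  "dr": [
    [0,0,0],
    [0,0,0],
    [0,0,0],
    [0,0,0],
    [0,0,0]
  ]
}}

```text
time: 9.2
position: [0.5389, 0.0975, 0.1237]
tool_rot: [0.386, 2.608, 0.391]
ft_force: [0.6, 0.2, -3.0]
grip_width: 0.321
```

```bash
python3 - <<'E'
from tgt import *
st()
E
```

```text
bottom in seat frame mm [-0.9   0.65  0.24] axis err deg [-0.    0.1  -0.02]
force tool [ 0.82 -0.69  2.85] mom tool [ 0.55  0.76 -0.  ] gw 27.9 t 9.2 j [ 0.08 -0.16 -0.2   2.29 -0.37  0.49  1.44]
```

>>> {"fn": "move_arm", "kwargs": {
  "jaw": [255,255,255,255],
  "slide": [
    [0,0,0.05],
    [0,0,0.05],
    [0,0,0],
    [0,0,0]
  ],
  "dr": [
    [0,0,0],
    [0,0,0],
    [0,0,0],
    [0,0,0]
  ]
}}

```text
time: 9.6
position: [0.5394, 0.0977, 0.123]
tool_rot: [0.386, 2.608, 0.391]
ft_force: [-0.4, 0.3, -2.0]
grip_width: 0.323
```

```bash
python3 - <<'E'
from tgt import *
st()
E
```

```text
bottom in seat frame mm [-0.8   0.62 -0.64] axis err deg [-0.01  0.09 -0.01]
force tool [ 1.23 -0.45  1.58] mom tool [ 0.58  0.7  -0.02] gw 28.1 t 9.6 j [ 0.08 -0.15 -0.2   2.29 -0.37  0.49  1.44]
```

>>> {"fn": "move_arm", "kwargs": {
  "jaw": [255,255,255,255],
  "slide": [
    [0,0,0.05],
    [0,0,0.05],
    [0,0,0],
    [0,0,0]
  ],
  "dr": [
    [0,0,0],
    [0,0,0],
    [0,0,0],
    [0,0,0]
  ]
}}

```text
time: 10.0
position: [0.5398, 0.0979, 0.1221]
tool_rot: [0.386, 2.608, 0.391]
ft_force: [0.6, -0.1, -3.0]
grip_width: 0.321
```

```bash
python3 - <<'E'
from tgt import *
st()
E
```

```text
bottom in seat frame mm [-0.83  0.63 -1.67] axis err deg [-0.    0.09 -0.01]
force tool [ 0.65 -0.98  2.8 ] mom tool [0.61 0.73 0.02] gw 27.9 t 10.0 j [ 0.08 -0.15 -0.2   2.29 -0.38  0.48  1.44]
```

```bash
python3 - <<'E'
from tgt import *
im,d,K,T=cam('wrist'); save('w5',im); np.savez('w5.npz',im=im,d=d,K=K,T=T)
P=cloud(d,K,T);e=P-SEAT;L=np.stack([e@X,e@Y,e@Z],-1)
m=np.hypot(L[...,0],L[...,1])<.034
for a,b in [(.022,.045),(.06,.08)]:
    Q=L[m&(L[...,2]>a)&(L[...,2]<b)]; print(len(Q),np.percentile(Q[:,2],[5,25,50,75,95]).round(4))
F=L[(abs(L[...,0]+.07)<.03)&(abs(L[...,1])<.06)&(abs(L[...,2]+.006)<.006)];print(len(F),np.median(F[:,2]))
im,d,K,T=cam('scene'); save('s5',cv2.resize(im[80:200,240:400],(800,600),interpolation=cv2.INTER_CUBIC))
P=cloud(d,K,T);e=P-SEAT;L=np.stack([e@X,e@Y,e@Z],-1)
m=np.hypot(L[...,0],L[...,1])<.034
Q=L[m&(L[...,2]>.022)&(L[...,2]<.045)]; print(len(Q),np.percentile(Q[:,2],[5,25,50,75,95]).round(4))
E
```

```text
3700 [0.0267 0.0296 0.0306 0.0314 0.0422]
4686 [0.0625 0.0692 0.0705 0.0712 0.0764]
13448 -0.006117705117343832
282 [0.0242 0.0279 0.0298 0.0316 0.0415]
```

View pics/s5.png

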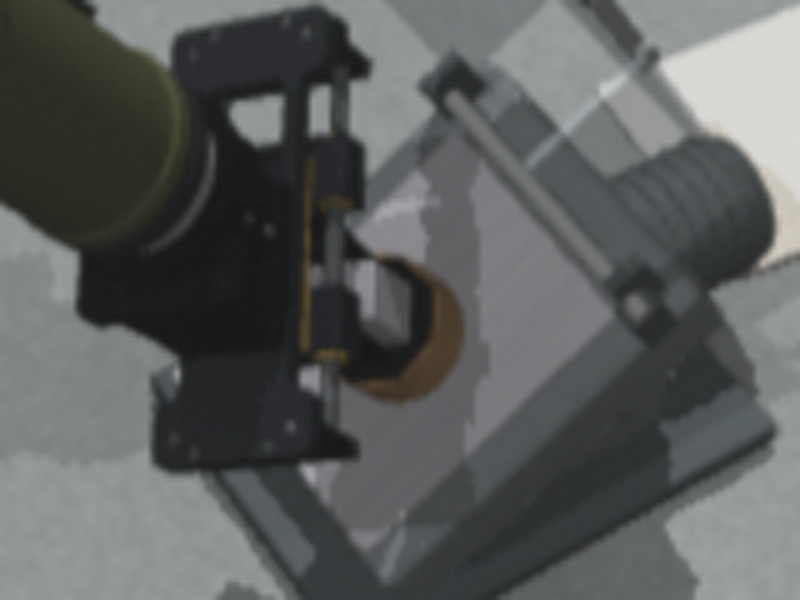

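View pics/w5.png

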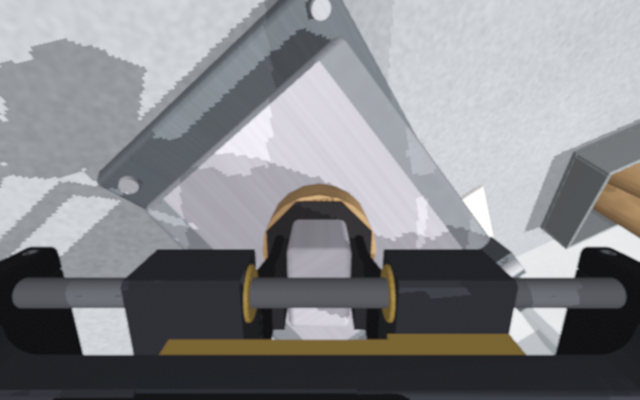

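>>> {"fn": "move_arm", "kwargs": {
  "jaw": [255,255,255,255],
  "slide": [
    [0,0,0.05],
    [0,0,0.05],
    [0,0,0],
    [0,0,0]
  ],
  "dr": [
    [0,0,0],
    [0,0,0],
    [0,0,0],
    [0,0,0]
  ]
}}

```text
time: 10.5
position: [0.5402, 0.0981, 0.1217]
tool_rot: [0.386, 2.608, 0.392]
ft_force: [-5.6, -1.0, 3.6]
grip_width: 0.318
```

```bash
python3 - <<'E'
from tgt import *
st()
E
```

```text
bottom in seat frame mm [-0.71  0.63 -2.23] axis err deg [-0.01  0.1  -0.02]
force tool [ 2.92 -0.82 -5.96] mom tool [0.77 1.11 0.09] gw 27.6 t 10.5 j [ 0.08 -0.15 -0.2   2.29 -0.38  0.48  1.44]
```

>>> {"fn": "move_arm", "kwargs": {
  "jaw": [255,255,255],
  "slide": [
    [0,0,0.05],
    [0,0,0],
    [0,0,0]
  ],
  "dr": [
    [0,0,0],
    [0,0,0],
    [0,0,0]
  ]
}}

```text
time: 10.8
position: [0.5402, 0.0981, 0.1216]
tool_rot: [0.386, 2.608, 0.392]
ft_force: [-11.0, -3.1, 9.2]
grip_width: 0.317
```

```bash
python3 - <<'E'
from tgt import *
st()
E
```

```text
bottom in seat frame mm [-0.72  0.64 -2.28] axis err deg [-0.01  0.11 -0.02]
force tool [  4.55  -1.92 -13.78] mom tool [0.97 1.56 0.02] gw 27.5 t 10.8 j [ 0.08 -0.15 -0.2   2.29 -0.38  0.48  1.44]
```

>>> {"fn": "move_arm", "kwargs": {
  "jaw": [255,100,100,100,100],
  "slide": [
    [0,0,-0.1],
    [0,0,0],
    [0,0,0],
    [0,0,0],
    [0,0,0]
  ],
  "dr": [
    [0,0,0],
    [0,0,0],
    [0,0,0],
    [0,0,0],
    [0,0,0]
  ]
}}

```text
time: 11.3
position: [0.5404, 0.0981, 0.1219]
tool_rot: [0.386, 2.607, 0.392]
ft_force: [0.9, -0.4, -0.5]
grip_width: 0.568
```

>>> {"fn": "move_arm", "kwargs": {
  "jaw": [100,100,100,100,100],
  "slide": [
    [0,0,0],
    [0,0,-1],
    [0,0,-2],
    [0,0,-3],
    [0,0,-1]
  ],
  "dr": [
    [0,0,0],
    [0,0,0],
    [0,0,0],
    [0,0,0],
    [0,0,0]
  ]
}}

```text
time: 11.8
position: [0.5106, 0.0832, 0.1799]
tool_rot: [0.387, 2.611, 0.392]
ft_force: [0.3, 0.1, 0.9]
grip_width: 0.611
```

```bash
python3 - <<'E'
from tgt import *
st()
im,d,K,T=cam('wrist'); save('w6',im); np.savez('w6.npz',im=im,d=d,K=K,T=T)
P=cloud(d,K,T);e=P-SEAT;L=np.stack([e@X,e@Y,e@Z],-1)
m=np.hypot(L[...,0],L[...,1])<.040
for a,b in [(.026,.037),(.064,.08)]:
    Q=L[m&(L[...,2]>a)&(L[...,2]<b)]; print(len(Q),np.percentile(Q[:,2],[5,25,50,75,95]).round(4),cv2.minEnclosingCircle((Q[:,:2]*1000).astype(np.float32)),cv2.minAreaRect((Q[:,:2]*1000).astype(np.float32)))
    A_=np.c_[Q[:,:2],np.ones(len(Q))]; print(np.linalg.lstsq(A_,Q[:,2],rcond=None)[0].round(3))
F=L[(abs(L[...,0]+.07)<.03)&(abs(L[...,1])<.06)&(abs(L[...,2]+.006)<.006)];print(len(F),np.median(F[:,2]))
E
```

```text
bottom in seat frame mm [ 2.13 -1.64 64.62] axis err deg [0.03 0.25 0.03]
force tool [-0.62  0.41 -0.55] mom tool [0.39 0.45 0.02] gw 53.1 t 11.8 j [ 0.09 -0.3  -0.16  2.28 -0.36  0.66  1.42]
2788 [0.0277 0.0293 0.0301 0.0306 0.0314] ((-1.072187900543213, 0.08670233190059662), 31.982839584350586) ((-2.9535655975341797, 1.8243598937988281), (63.47175598144531, 58.678672790527344), 49.77108383178711)
[ 0.003 -0.002  0.03 ]
2625 [0.0679 0.0695 0.07   0.0705 0.0711] ((-1.521183967590332, 0.290473610162735), 22.901405334472656) ((-1.4332051277160645, 0.12985992431640625), (27.78673553466797, 40.153663635253906), 51.22197341918945)
[ 0.02  -0.011  0.07 ]
8011 -0.006122236677589351
```

View pics/w6.png

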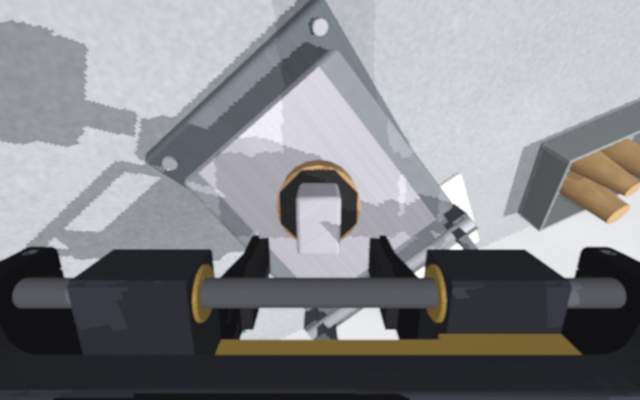

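```bash
python3 - <<'E'
from tgt import *
def rep(c,P):
    e=P-SEAT;L=np.stack([e@X,e@Y,e@Z],-1)
    r=np.hypot(L[...,0]-.09,L[...,2]-.014)
    m=(abs(L[...,1])<.061)&(abs(r-.1955)<.008)&(L[...,2]>.1)
    a=np.arctan2(L[...,2]-.014,-(L[...,0]-.09))[m]-np.arctan2(68,180)
    print(c,m.sum(),'theta pct',np.percentile(a,[5,25,50,75,95]).round(3), 'z',np.median(L[m][:,2]).round(3))
for c in ['scene0','top0']:
    z=np.load(c+'.npz');rep(c,cloud(z['d'],z['K'],z['T']))
im,d,K,T=cam('scene');save('s7',im);rep('s now',cloud(d,K,T))
th0=None
for th in (1.4,1.5,1.6,1.7):
    for y in (-.061,.061):
        q=SEAT+X*(.09-.18*np.cos(th)+.068*np.sin(th))+Z*(.014+.18*np.sin(th)+.068*np.cos(th))+Y*y
        print(th,y,np.round(proj(q,K,T)),q.round(3))
im,d,K,T=cam('top');rep('t now',cloud(d,K,T))
E
```

```text
scene0 352 theta pct [1.588 1.593 1.605 1.622 1.637] z 0.194
top0 407 theta pct [1.589 1.6   1.614 1.63  1.642] z 0.194
s now 849 theta pct [0.779 0.939 1.152 1.6   1.63 ] z 0.196
1.4 -0.061 [339.  89.] [0.582 0.048 0.331]
1.4 0.061 [303.  50.] [0.535 0.16  0.331]
1.5 -0.061 [347.  83.] [0.599 0.055 0.337]
1.5 0.061 [311.  44.] [0.552 0.167 0.337]
1.6 -0.061 [356.  77.] [0.617 0.062 0.341]
1.6 0.061 [319.  38.] [0.57  0.175 0.341]
1.7 -0.061 [364.  72.] [0.634 0.069 0.343]
1.7 0.061 [327.  34.] [0.587 0.182 0.343]
t now 1022 theta pct [0.773 0.888 1.139 1.607 1.637] z 0.195
```

View pics/s7.png

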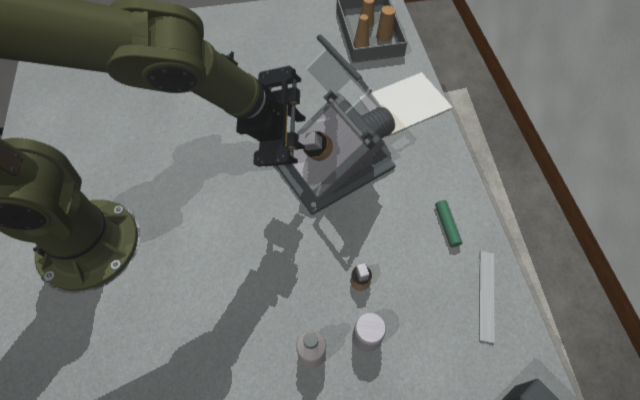

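```bash
cat > g.py <<'E'
from h import *
H=np.array([np.cos(yaw),np.sin(yaw),0]); UP=np.array([0,0,1.])
RV=toolR(Y,-UP)
def bar(th): return SEAT+X*(.09-.18*np.cos(th)+.068*np.sin(th))+Z*(.014+.18*np.sin(th)+.068*np.cos(th))
def gs():
    s=get_state();p,r=pose(s);print('t',s['time'],'p',p.round(4),'j',np.round(s['joint_positions'],2),'f',np.round(s['ft_force'],1),'gw',round(s['grip_width'],2),'roterr',np.degrees((RV.inv()*r).as_rotvec()).round(1))
E
python3 - <<'E'
from g import *
gs()
w=np.array([.49,.075,.42]); plan(w,RV)
b=bar(1.61); print(b.round(4)); plan(b+.028*H+.08*UP,RV,start=(w,RV))
E
```

```text
t 11.95 p [0.5111 0.0837 0.1796] j [ 0.09 -0.3  -0.16  2.28 -0.36  0.65  1.42] f [ 0.2 -1.  -0.1] gw 0.61 roterr [-11.1 -30.6  38.4]
N 7 rotdeg [ 11.1  30.6 -38.4] dist 0.241
 slide [-1.18, 0.99, -3.09] dr [1.59, 4.38, -5.49]
 slide [-1.03, 0.79, -3.2] dr [1.59, 4.38, -5.49]
 slide [-0.85, 0.61, -3.29] dr [1.59, 4.38, -5.49]
 slide [-0.65, 0.45, -3.36] dr [1.59, 4.38, -5.49]
 slide [-0.42, 0.3, -3.41] dr [1.59, 4.38, -5.49]
 slide [-0.18, 0.18, -3.44] dr [1.59, 4.38, -5.49]
 slide [0.07, 0.08, -3.45] dr [1.59, 4.38, -5.49]
[0.5949 0.1191 0.3415]
N 4 rotdeg [0. 0. 0.] dist 0.142
 slide [-3.54, 0.01, -0.04] dr [0.0, 0.0, 0.0]
 slide [-3.54, 0.01, -0.04] dr [0.0, 0.0, 0.0]
 slide [-3.54, 0.01, -0.04] dr [0.0, 0.0, 0.0]
 slide [-3.54, 0.01, -0.04] dr [0.0, 0.0, 0.0]
```

>>> {"fn": "move_arm", "kwargs": {
  "jaw": [100,255,255,255,255],
  "slide": [
    [-1.2,1.0,-3.1],
    [-1.0,0.8,-3.2],
    [-0.9,0.6,-3.3],
    [-0.6,0.4,-3.4],
    [-0.4,0.3,-3.4]
  ],
  "dr": [
    [1.6,4.4,-5.5],
    [1.6,4.4,-5.5],
    [1.6,4.4,-5.5],
    [1.6,4.4,-5.5],
    [1.6,4.4,-5.5]
  ]
}}

```text
time: 12.45
position: [0.4954, 0.0768, 0.3527]
tool_rot: [-0.312, 2.99, 0.123]
ft_force: [0.6, 0.8, -0.3]
grip_width: 0.332
```

```bash
python3 - <<'E'
from g import *
gs()
w=np.array([.49,.075,.42]); plan(w,RV)
E
```

```text
t 12.45 p [0.4954 0.0768 0.3527] j [ 0.05 -0.13 -0.18  1.69 -0.1   1.44  1.66] f [ 0.6  0.8 -0.3] gw 0.33 roterr [-3.1 -8.4 10.7]
N 2 rotdeg [  3.1   8.4 -10.7] dist 0.068
 slide [-0.19, 0.19, -3.37] dr [1.54, 4.21, -5.35]
 slide [0.04, 0.1, -3.38] dr [1.54, 4.21, -5.35]
```

>>> {"fn": "move_arm", "kwargs": {
  "jaw": [255,255,255,255,255],
  "slide": [
    [-0.2,0.2,-3.4],
    [0,0.1,-3.4],
    [-2,0,0],
    [-2,0,0],
    [0,0,0]
  ],
  "dr": [
    [1.6,4.2,-5.4],
    [1.6,4.2,-5.4],
    [0,0,0],
    [0,0,0],
    [0,0,0]
  ]
}}

```text
time: 12.95
position: [0.5287, 0.0922, 0.4175]
tool_rot: [-0.617, 3.079, 0.002]
ft_force: [0.1, 0.3, -0.5]
grip_width: 0.009
```

```bash
python3 - <<'E'
from g import *
gs()
plan(bar(1.61)+.028*H+.08*UP,RV)
im,d,K,T=cam('wrist'); save('w8',im); np.savez('w8.npz',im=im,d=d,K=K,T=T)
for th in (1.5,1.61,1.7): print(th,[np.round(proj(bar(th)+y*Y,K,T)) for y in (-.061,.061)])
E
```

```text
t 12.95 p [0.5287 0.0922 0.4175] j [-0.01  0.07 -0.22  1.37  0.01  1.71  1.73] f [ 0.1  0.3 -0.5] gw 0.01 roterr [-0.  -0.1 -0. ]
N 3 rotdeg [0.  0.1 0. ] dist 0.1
 slide [-3.32, -0.03, -0.13] dr [0.01, 0.02, 0.01]
 slide [-3.32, -0.02, -0.13] dr [0.01, 0.02, 0.01]
 slide [-3.32, -0.02, -0.13] dr [0.01, 0.02, 0.01]
1.5 [array([243., 267.]), array([393., 267.])]
1.61 [array([244., 293.]), array([393., 293.])]
1.7 [array([245., 312.]), array([392., 312.])]
```

View pics/w8.png

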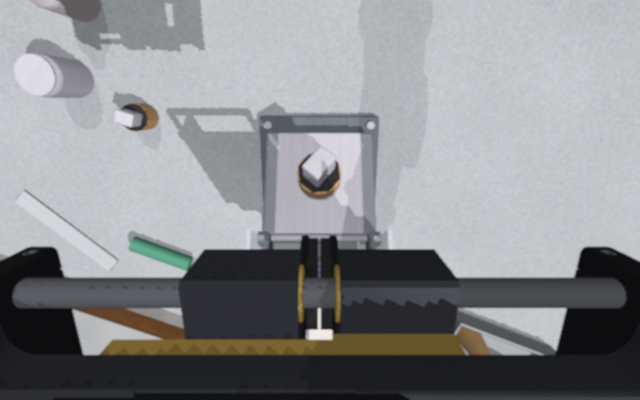

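>>> {"fn": "move_arm", "kwargs": {
  "jaw": [255,255,255,255,255],
  "slide": [
    [-3.3,0,0],
    [-3.3,0,0],
    [-3.3,0,0],
    [0,0,0],
    [0,0,0]
  ],
  "dr": [
    [0,0,0],
    [0,0,0],
    [0,0,0],
    [0,0,0],
    [0,0,0]
  ]
}}

```text
time: 13.5
position: [0.6182, 0.1285, 0.4184]
tool_rot: [0.614, -3.081, 0.0]
ft_force: [-0.6, 0.3, -0.0]
grip_width: 0.008
```

```bash
python3 - <<'E'
from g import *
gs()
plan(bar(1.61)+.028*H-.015*UP,RV)
for c in ('scene','top','wrist'):
    im,d,K,T=cam(c); save(c+'9',im); np.savez(c+'9.npz',im=im,d=d,K=K,T=T)
a=np.load('scene9.npz')['im']; save('s9c',cv2.resize(a[0:150,220:420],(800,600),interpolation=cv2.INTER_CUBIC))
E
```

```text
t 13.5 p [0.6182 0.1285 0.4184] j [-0.07  0.28 -0.24  1.12  0.07  1.75  1.67] f [-0.6  0.3 -0. ] gw 0.01 roterr [0.  0.  0.1]
N 3 rotdeg [-0.  -0.  -0.1] dist 0.092
 slide [-0.1, 0.01, 3.06] dr [-0.0, -0.0, -0.03]
 slide [-0.1, 0.01, 3.06] dr [-0.0, -0.0, -0.03]
 slide [-0.1, 0.01, 3.06] dr [-0.0, -0.0, -0.03]
```

View pics/s9c.png

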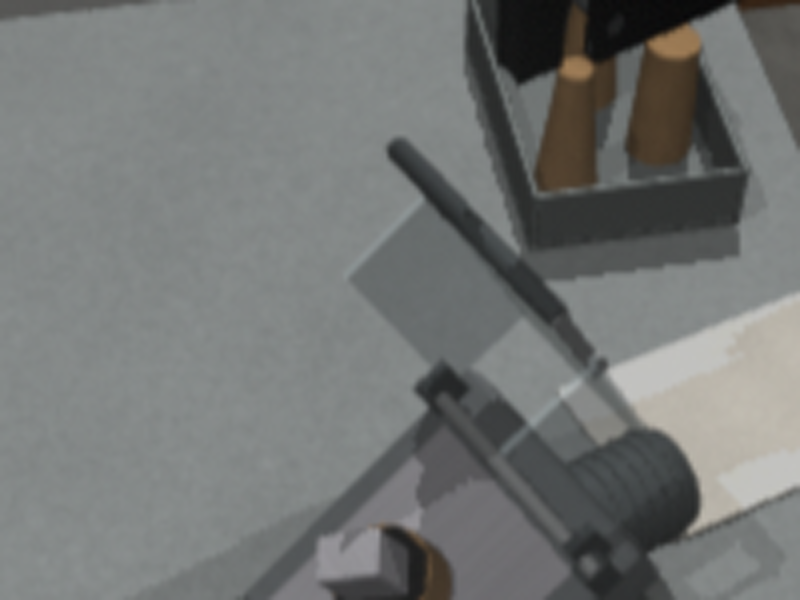

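View pics/wrist9.png

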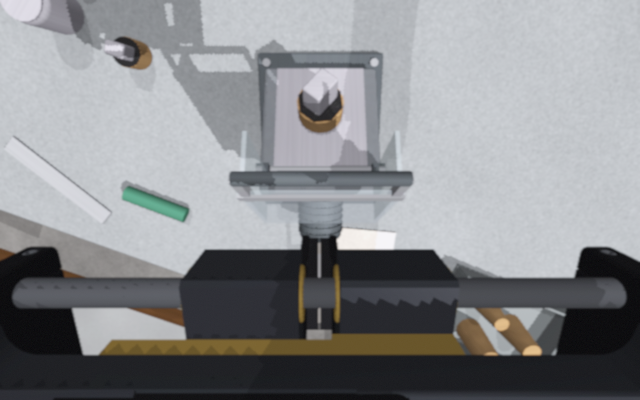

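```bash
python3 - <<'E'
from g import *
z=np.load('wrist9.npz');K,T=z['K'],z['T']
for th in (1.5,1.55,1.61,1.65): print(th,[np.round(proj(bar(th)+y*Y,K,T),1) for y in (-.061,.061)])
P=cloud(z['d'],K,T); 
for r in range(168,200,3): print(r,P[r,360].round(4))
E
```

```text
1.5 [array([237.5, 148.8]), array([402.7, 148.3])]
1.55 [array([237.7, 161.8]), array([402.6, 161.4])]
1.61 [array([238.1, 177.5]), array([402.2, 177. ])]
1.65 [array([238.5, 187.7]), array([401.9, 187.3])]
168 [0.6022 0.1794 0.1537]
171 [0.5793 0.1446 0.3409]
174 [0.581  0.1451 0.3433]
177 [0.5828 0.1456 0.3452]
180 [0.5846 0.1463 0.3465]
183 [0.5869 0.1476 0.3449]
186 [0.5898 0.1495 0.3404]
189 [0.6298 0.1931 0.1451]
192 [0.6012 0.1592 0.3055]
195 [0.6034 0.1601 0.3065]
198 [0.6061 0.1614 0.3055]
```

>>> {"fn": "move_arm", "kwargs": {
  "jaw": [255,255,255,255,255],
  "slide": [
    [-0.2,0,3],
    [0,0,3],
    [0,0,2],
    [0,0,1.2],
    [0,0,0]
  ],
  "dr": [
    [0,0,0],
    [0,0,0],
    [0,0,0],
    [0,0,0],
    [0,0,0]
  ]
}}

```text
time: 14.15
position: [0.6196, 0.1287, 0.3266]
tool_rot: [-0.613, 3.081, -0.001]
ft_force: [-0.3, 0.7, -0.1]
grip_width: 0.004
```

```bash
python3 - <<'E'
from g import *
gs()
p,r=pose()
# push path: finger centre 16 mm behind bar, tip 15 below
prev=p
for th in np.arange(1.6,.75,-.1):
    q=bar(th)+.016*H-.015*UP; d=RV.inv().apply(q-prev)*100; print(th.round(2),q.round(3),d.round(2)); prev=q
E
```

```text
t 14.15 p [0.6196 0.1287 0.3266] j [-0.06  0.27 -0.24  1.32  0.06  1.56  1.67] f [-0.3  0.7 -0.1] gw 0.0 roterr [ 0.  -0.   0.1]
1.6 [0.608 0.125 0.326] [1.25 0.07 0.05]
1.5 [0.591 0.117 0.322] [1.88 0.   0.42]
1.4 [0.574 0.11  0.316] [ 1.83 -0.    0.6 ]
1.3 [0.558 0.104 0.308] [ 1.76 -0.    0.78]
1.2 [0.542 0.097 0.299] [1.67 0.   0.95]
1.1 [0.528 0.091 0.287] [ 1.57 -0.    1.12]
1.0 [0.514 0.085 0.275] [1.45 0.   1.27]
0.9 [0.502 0.08  0.261] [ 1.31 -0.    1.41]
0.8 [0.491 0.076 0.245] [ 1.17 -0.    1.53]
```

>>> {"fn": "move_arm", "kwargs": {
  "jaw": [255,255,255,255,255],
  "slide": [
    [1.2,0,0],
    [1.0,0,0.2],
    [0.9,0,0.2],
    [0.9,0,0.3],
    [0.9,0,0.3]
  ],
  "dr": [
    [0,0,0],
    [0,0,0],
    [0,0,0],
    [0,0,0],
    [0,0,0]
  ]
}}

```text
time: 14.65
position: [0.5753, 0.1105, 0.3183]
tool_rot: [-0.613, 3.077, -0.0]
ft_force: [2.7, 1.7, 1.8]
grip_width: 0.004
```

```bash
cat > gang.py <<'E'
from g import *
import sys
def gang():
    out=[]
    for c in ('scene','top'):
        im,d,K,T=cam(c); P=cloud(d,K,T);e=P-SEAT;L=np.stack([e@X,e@Y,e@Z],-1)
        # outer bar parts: 25..60mm off centre, near hinge radius .192
        r=np.hypot(L[...,0]-.09,L[...,2]-.014)
        m=(abs(L[...,1])<.06)&(abs(L[...,1])>.02)&(abs(r-.194)<.008)&(L[...,0]-.09<.15)&(L[...,2]>.014)
        a=np.arctan2(L[...,2]-.014,-(L[...,0]-.09))[m]-np.arctan2(68,180)
        h,b=np.histogram(a,np.arange(-.15,2.1,.05)); print(c,[(round(float(x),2),int(n)) for x,n in zip(b,h) if n>5]); save(sys.argv[1]+c,im)
        a0=im[20:220,220:460] if c=='scene' else im[90:270,170:386]
        save(sys.argv[1]+c+'c',cv2.resize(a0,(800,666))[:600])
gs();gang()
E
python3 gang.py a
```

```text
t 14.65 p [0.5753 0.1105 0.3183] j [-0.03  0.16 -0.24  1.46  0.04  1.52  1.7 ] f [2.7 1.7 1.8] gw 0.0 roterr [ 0.1 -0.3  0.1]
scene [(1.35, 124), (1.4, 104)]
top [(1.35, 51)]
```

View pics/ascenec.png

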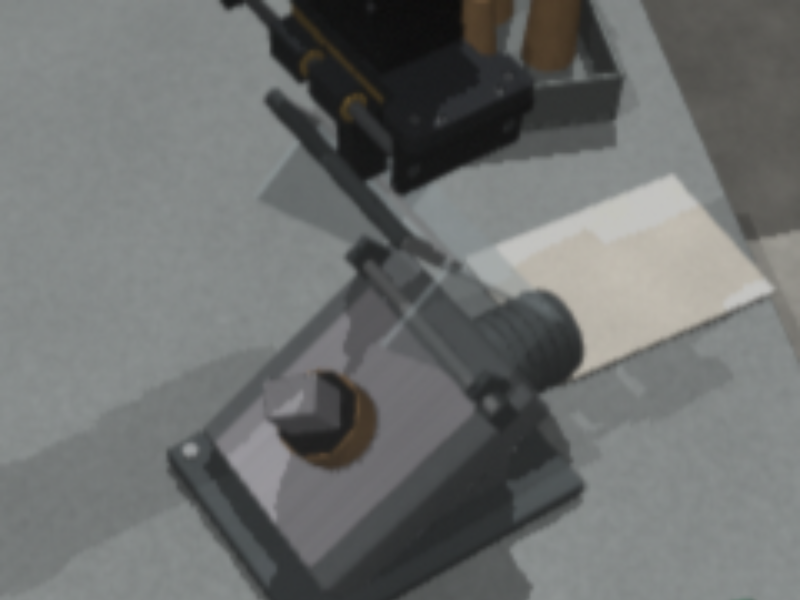

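>>> {"fn": "move_arm", "kwargs": {
  "jaw": [255,255,255,255,255],
  "slide": [
    [0.9,0,0.4],
    [0.9,0,0.4],
    [0.8,0,0.5],
    [0.8,0,0.5],
    [0.8,0,0.55]
  ],
  "dr": [
    [0,0,0],
    [0,0,0],
    [0,0,0],
    [0,0,0],
    [0,0,0]
  ]
}}

```text
time: 15.25
position: [0.5361, 0.0942, 0.2932]
tool_rot: [-0.613, 3.079, -0.0]
ft_force: [2.2, -0.3, 1.5]
grip_width: 0.008
```

>>> {"fn": "move_arm", "kwargs": {
  "jaw": [255,255,255,255,255],
  "slide": [
    [0.8,0,0.55],
    [0.7,0,0.6],
    [0.7,0,0.6],
    [0.7,0,0.7],
    [0,0,0]
  ],
  "dr": [
    [0,0,0],
    [0,0,0],
    [0,0,0],
    [0,0,0],
    [0,0,0]
  ]
}}

```text
time: 15.75
position: [0.5085, 0.0828, 0.2677]
tool_rot: [0.613, -3.081, 0.001]
ft_force: [-0.5, -0.6, 0.3]
grip_width: 0.007
```

```bash
python3 gang.py b; python3 - <<'E'
from g import *
for th in (1.1,1.,.9,.8): print(th,bar(th).round(3),(bar(th)+.016*H-.015*UP).round(3))
E
```

```text
t 15.75 p [0.5085 0.0828 0.2677] j [ 0.01  0.03 -0.23  1.7   0.01  1.41  1.75] f [-0.5 -0.6  0.3] gw 0.01 roterr [0.  0.  0.1]
scene [(0.9, 116), (0.95, 95)]
top [(0.95, 8)]
1.1 [0.513 0.085 0.302] [0.528 0.091 0.287]
1.0 [0.5   0.079 0.29 ] [0.514 0.085 0.275]
0.9 [0.487 0.074 0.276] [0.502 0.08  0.261]
0.8 [0.477 0.07  0.26 ] [0.491 0.076 0.245]
```

View pics/bscenec.png

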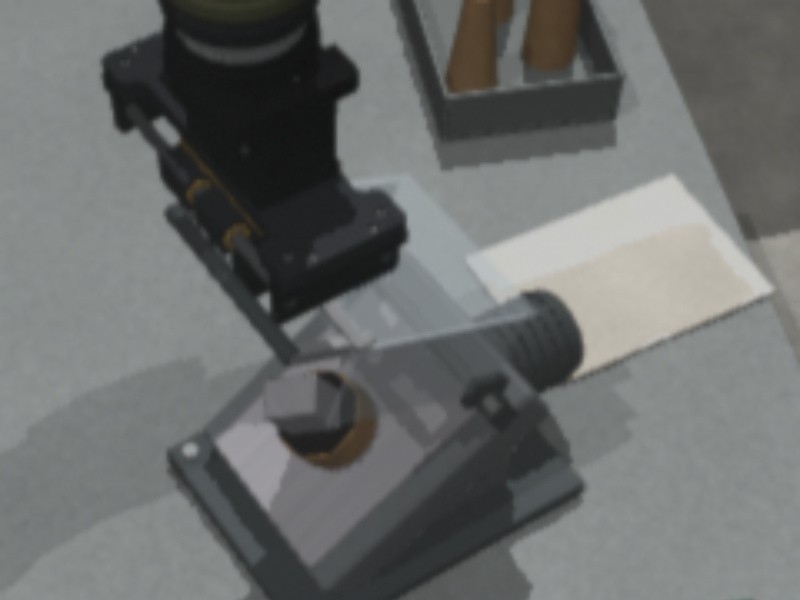

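```bash
python3 - <<'E'
from g import *
p,r=pose()
prev=bar(.94)+.003*H+.012*UP
print('start',prev.round(4),(RV.inv().apply(prev+.03*UP-p)*100).round(2))
for th in np.arange(.9,-.04,-.05):
    q=bar(th)+.002*H+.006*UP; d=RV.inv().apply(q-prev)*100; print(th.round(2),q.round(3),d.round(2)); prev=q
E
```

```text
start [0.4949 0.0774 0.2934] [ 1.53  0.03 -5.49]
0.9 [0.489 0.075 0.282] [ 0.61 -0.    1.18]
0.85 [0.484 0.073 0.274] [0.6  0.   0.75]
0.8 [0.478 0.071 0.266] [ 0.56 -0.    0.78]
0.75 [0.474 0.069 0.258] [0.52 0.   0.81]
0.7 [0.469 0.067 0.25 ] [ 0.48 -0.    0.83]
0.65 [0.465 0.065 0.241] [0.44 0.   0.85]
0.6 [0.461 0.063 0.233] [0.4  0.   0.88]
0.55 [0.458 0.062 0.224] [ 0.35 -0.    0.89]
0.5 [0.455 0.061 0.215] [0.31 0.   0.91]
0.45 [0.453 0.06  0.205] [ 0.26 -0.    0.93]
0.4 [0.451 0.059 0.196] [0.22 0.   0.94]
0.35 [0.449 0.058 0.186] [ 0.17 -0.    0.95]
0.3 [0.448 0.058 0.177] [0.12 0.   0.95]
0.25 [0.448 0.058 0.167] [0.07 0.   0.96]
0.2 [0.447 0.058 0.158] [0.03 0.   0.96]
0.15 [0.448 0.058 0.148] [-0.02  0.    0.96]
0.1 [0.448 0.058 0.139] [-0.07 -0.    0.96]
0.05 [0.449 0.058 0.129] [-0.12  0.    0.95]
-0.0 [0.451 0.059 0.119] [-0.17 -0.    0.95]
```

>>> {"fn": "move_arm", "kwargs": {
  "jaw": [255,255,255,255,255],
  "slide": [
    [-0.2,0,-2],
    [0,0,-2.7],
    [0,0,-1],
    [1.4,0,0],
    [0,0,0]
  ],
  "dr": [
    [0,0,0],
    [0,0,0],
    [0,0,0],
    [0,0,0],
    [0,0,0]
  ]
}}

```text
time: 16.35
position: [0.4973, 0.0779, 0.3255]
tool_rot: [-0.612, 3.081, -0.001]
ft_force: [-0.3, -0.2, -0.8]
grip_width: 0.003
```

```bash
python3 gang.py c; python3 - <<'E'
from g import *
p,r=pose(); print((RV.inv().apply(bar(.94)+.002*H+.010*UP-p)*100).round(2))
E
```

```text
t 16.35 p [0.4973 0.0779 0.3255] j [ 0.02 -0.01 -0.22  1.63 -0.    1.53  1.76] f [-0.3 -0.2 -0.8] gw 0.0 roterr [ 0.  -0.   0.1]
scene [(0.9, 118), (0.95, 86)]
top [(0.9, 7)]
[0.42 0.03 3.36]
```

View pics/cscenec.png

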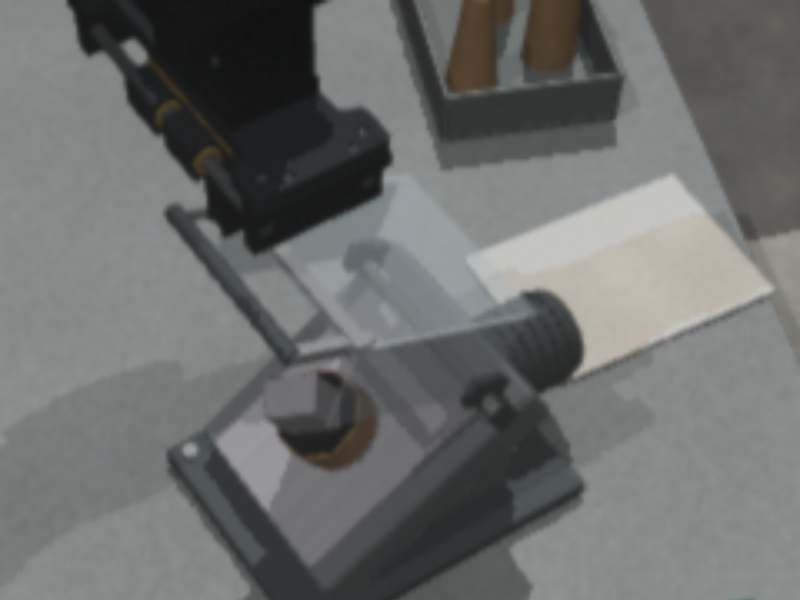

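>>> {"fn": "move_arm", "kwargs": {
  "jaw": [255,255,255,255,255],
  "slide": [
    [0.4,0,2.0],
    [0,0,1.3],
    [0.4,0,0.8],
    [0.6,0,0.8],
    [0.6,0,0.8]
  ],
  "dr": [
    [0,0,0],
    [0,0,0],
    [0,0,0],
    [0,0,0],
    [0,0,0]
  ]
}}

```text
time: 16.95
position: [0.4799, 0.0712, 0.2692]
tool_rot: [-0.614, 3.079, 0.0]
ft_force: [-2.9, -1.2, 4.3]
grip_width: 0.007
```

```bash
python3 gang.py d; python3 - <<'E'
from g import *
p,r=pose()
for th in (.85,.8): print((RV.inv().apply(bar(th)+.002*H+.006*UP-p)*100).round(2))
E
```

```text
t 16.95 p [0.4799 0.0712 0.2692] j [ 0.02 -0.04 -0.22  1.77 -0.01  1.41  1.77] f [-2.9 -1.2  4.3] gw 0.01 roterr [ 0.  -0.1  0.1]
scene [(0.8, 56), (0.85, 29)]
top []
[-0.45  0.02 -0.57]
[0.11 0.02 0.21]
```

View pics/dscenec.png

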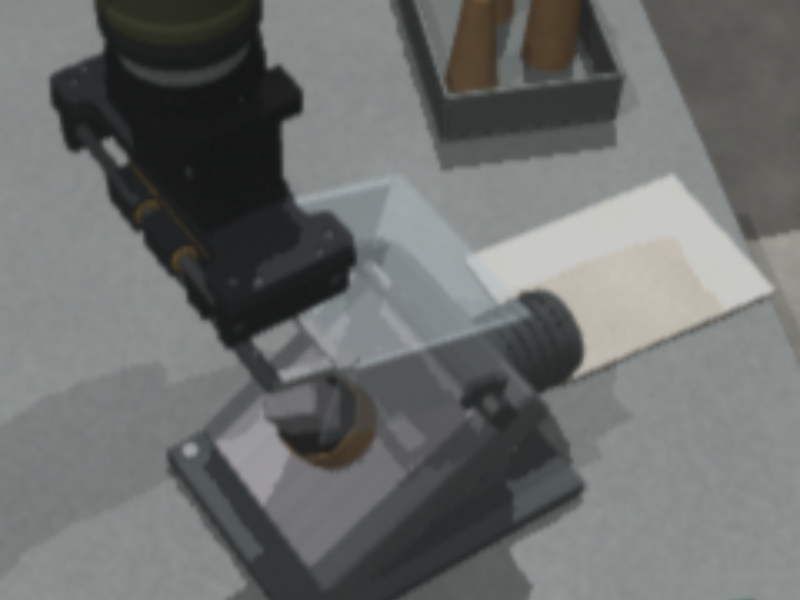

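>>> {"fn": "move_arm", "kwargs": {
  "jaw": [255,255,255,255,255],
  "slide": [
    [0.5,0,0.8],
    [0.5,0,0.8],
    [0.5,0,0.8],
    [0.4,0,0.9],
    [0.4,0,0.9]
  ],
  "dr": [
    [0,0,0],
    [0,0,0],
    [0,0,0],
    [0,0,0],
    [0,0,0]
  ]
}}

```text
time: 17.55
position: [0.459, 0.062, 0.2263]
tool_rot: [-0.613, 3.079, -0.001]
ft_force: [-3.4, -0.5, 4.0]
grip_width: 0.008
```

```bash
python3 gang.py e; python3 - <<'E'
from g import *
p,r=pose()
for th in (.6,.55,.5): print(th,(RV.inv().apply(bar(th)+.002*H+.006*UP-p)*100).round(2))
E
```

```text
t 17.55 p [0.459  0.062  0.2263] j [ 0.03 -0.07 -0.21  1.88 -0.02  1.33  1.79] f [-3.4 -0.5  4. ] gw 0.01 roterr [ 0.1 -0.1  0.1]
scene [(0.55, 51), (0.6, 9)]
top []
0.6 [-0.31  0.03 -0.73]
0.55 [0.04 0.03 0.16]
0.5 [0.35 0.03 1.07]
```

>>> {"fn": "move_arm", "kwargs": {
  "jaw": [255,255,255,255,255],
  "slide": [
    [0.4,0,1.0],
    [0.3,0,1.0],
    [0.2,0,1.0],
    [0.2,0,1.0],
    [0.1,0,0.9]
  ],
  "dr": [
    [0,0,0],
    [0,0,0],
    [0,0,0],
    [0,0,0],
    [0,0,0]
  ]
}}

```text
time: 18.15
position: [0.4478, 0.0575, 0.1768]
tool_rot: [-0.613, 3.08, -0.0]
ft_force: [-1.8, -1.3, 2.1]
grip_width: 0.005
```

```bash
python3 gang.py f; python3 - <<'E'
from g import *
p,r=pose()
for th in (.3,.2,.1,0): print(th,(RV.inv().apply(bar(th)+.002*H+.006*UP-p)*100).round(2))
E
```

```text
t 18.15 p [0.4478 0.0575 0.1768] j [ 0.04 -0.07 -0.21  1.97 -0.01  1.23  1.79] f [-1.8 -1.3  2.1] gw 0.0 roterr [ 0.  -0.1  0.1]
scene [(0.3, 40), (0.85, 7)]
top [(0.8, 14)]
0.3 [-0.07 -0.01 -0.07]
0.2 [ 0.02 -0.01  1.85]
0.1 [-0.07 -0.01  3.77]
0 [-0.35 -0.01  5.68]
```

View pics/fscenec.png

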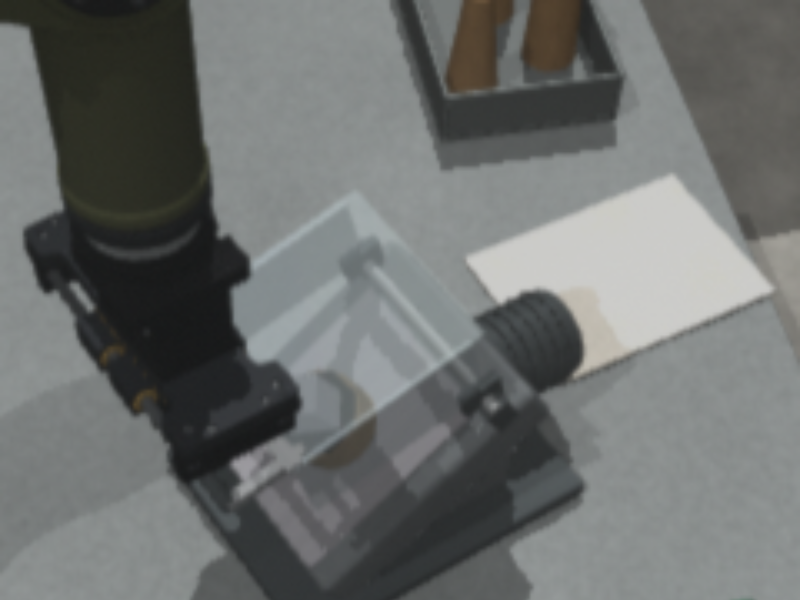

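Guard at ≈0.3 rad, fingertips on the bar. Now slower.

>>> {"fn": "move_arm", "kwargs": {
  "jaw": [255,255,255,255,255],
  "slide": [
    [0,0,0.8],
    [0,0,0.8],
    [0,0,0.8],
    [0,0,0.8],
    [-0.1,0,0.6]
  ],
  "dr": [
    [0,0,0],
    [0,0,0],
    [0,0,0],
    [0,0,0],
    [0,0,0]
  ]
}}

```text
time: 18.75
position: [0.4491, 0.0581, 0.1391]
tool_rot: [-0.613, 3.08, -0.0]
ft_force: [-2.0, 0.5, 1.3]
grip_width: 0.004
```

>>> {"fn": "move_arm", "kwargs": {
  "jaw": [255,255,255,255,255],
  "slide": [
    [-0.1,0,0.4],
    [-0.1,0,0.4],
    [-0.1,0,0.4],
    [0,0,0.3],
    [0,0,0]
  ],
  "dr": [
    [0,0,0],
    [0,0,0],
    [0,0,0],
    [0,0,0],
    [0,0,0]
  ]
}}

```text
time: 19.25
position: [0.4525, 0.0595, 0.1247]
tool_rot: [-0.614, 3.078, -0.0]
ft_force: [-0.6, -0.3, -0.2]
grip_width: 0.002
```

```bash
python3 gang.py g; python3 - <<'E'
from g import *
p,r=pose()
for th in (.1,.05,0): print(th,(RV.inv().apply(bar(th)+.002*H+.006*UP-p)*100).round(2))
E
```

```text
t 19.25 p [0.4525 0.0595 0.1247] j [ 0.03 -0.01 -0.22  2.03 -0.    1.12  1.78] f [-0.6 -0.3 -0.2] gw 0.0 roterr [ 0.  -0.2  0.1]
scene [(0.0, 15), (0.05, 19), (0.6, 14), (0.65, 41), (0.7, 23), (0.75, 12)]
top [(0.6, 12), (0.65, 27)]
0.1 [ 0.43  0.02 -1.36]
0.05 [ 0.31  0.02 -0.4 ]
0 [0.15 0.02 0.55]
```

>>> {"fn": "move_arm", "kwargs": {
  "jaw": [255,255,255,255],
  "slide": [
    [0,0,0.2],
    [0,0,0.2],
    [0,0,0.2],
    [0,0,0]
  ],
  "dr": [
    [0,0,0],
    [0,0,0],
    [0,0,0],
    [0,0,0]
  ]
}}

```text
time: 19.75
position: [0.4526, 0.0595, 0.1191]
tool_rot: [-0.613, 3.078, -0.0]
ft_force: [0.1, 0.5, 1.4]
grip_width: 0.007
```

```bash
python3 gang.py i; python3 -c "
from g import *
gs()"
```

```text
t 19.75 p [0.4526 0.0595 0.1191] j [ 0.03 -0.   -0.22  2.04 -0.    1.1   1.78] f [0.1 0.5 1.4] gw 0.01 roterr [ 0.  -0.2  0.1]
scene [(0.0, 31), (0.6, 46), (0.65, 23), (0.7, 18), (0.75, 13)]
top [(0.6, 39)]
t 19.85 p [0.4523 0.0593 0.119 ] j [ 0.03 -0.   -0.22  2.04 -0.    1.1   1.78] f [ 1.2 -0.4  1.5] gw 0.0 roterr [ 0.  -0.1  0.1]
```

View pics/iscenec.png

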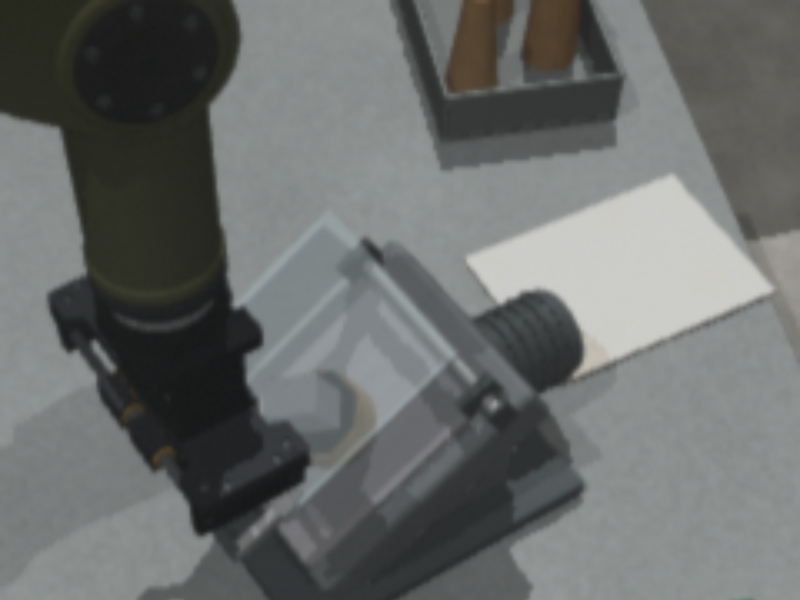

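>>> {"fn": "move_arm", "kwargs": {
  "jaw": [255,255,255],
  "slide": [
    [0,0,0.15],
    [0,0,0.15],
    [0,0,0]
  ],
  "dr": [
    [0,0,0],
    [0,0,0],
    [0,0,0]
  ]
}}

```text
time: 20.15
position: [0.4526, 0.0594, 0.1177]
tool_rot: [-0.613, 3.078, -0.001]
ft_force: [-2.3, -0.1, 12.2]
grip_width: 0.003
```

```bash
python3 gang.py k
```

```text
t 20.15 p [0.4526 0.0594 0.1177] j [ 0.03 -0.   -0.22  2.04  0.    1.1   1.78] f [-2.3 -0.1 12.2] gw 0.0 roterr [ 0.1 -0.2  0.1]
scene [(0.0, 25), (0.6, 48), (0.65, 22), (0.7, 18), (0.75, 13), (0.9, 10)]
top [(0.6, 37)]
```

>>> {"fn": "move_arm", "kwargs": {
  "jaw": [255,255,255,255,255],
  "slide": [
    [0,0,0],
    [0,0,-0.5],
    [0,0,-2],
    [0,0,-4],
    [0,0,-4]
  ],
  "dr": [
    [0,0,0],
    [0,0,0],
    [0,0,0],
    [0,0,0],
    [0,0,0]
  ]
}}

```text
time: 20.75
position: [0.4505, 0.0589, 0.221]
tool_rot: [0.613, -3.08, 0.0]
ft_force: [0.6, 0.5, 0.3]
grip_width: 0.008
```

>>> {"fn": "move_arm", "kwargs": {
  "jaw": [255,255,255,255,255],
  "slide": [
    [0,0,-4],
    [0,-2,-4],
    [0,4,-2],
    [0,4,0],
    [0,0,0]
  ],
  "dr": [
    [0,0,0],
    [0,0,0],
    [0,0,0],
    [0,0,0],
    [0,0,0]
  ]
}}

```text
time: 21.25
position: [0.4266, 0.12, 0.3216]
tool_rot: [-0.626, 3.076, 0.002]
ft_force: [0.6, -1.1, 0.0]
grip_width: 0.006
```

```bash
python3 gang.py l; python3 - <<'E'
from g import *
for c in ('scene','top'):
    im,d,K,T=cam(c);P=cloud(d,K,T)
    for nm,x0,x1,y0,y1,zz in [('small',.55,.63,-.24,-.16,.066),('glue',.41,.52,-.4,-.27,.07),('tin',.54,.64,-.38,-.27,.07)]:
        m=(P[...,0]>x0)&(P[...,0]<x1)&(P[...,1]>y0)&(P[...,1]<y1)&(P[...,2]>zz); print(c,nm,np.round(cv2.minEnclosingCircle((P[m][:,:2]*1000).astype(np.float32))[0]))
    e=P-SEAT;L=np.stack([e@X,e@Y,e@Z],-1)
    r=np.hypot(L[...,0]-.09,L[...,2]-.014)
    m=(abs(L[...,1])<.055)&(abs(L[...,0]+.09)<.008)&(abs(L[...,2]-.084)<.03); print(m.sum(),np.percentile(L[m][:,2],[10,50,90]).round(3))
E
```

```text
t 21.25 p [0.4266 0.12   0.3216] j [-0.01 -0.15 -0.28  1.76 -0.04  1.52  1.68] f [ 0.6 -1.1  0. ] gw 0.01 roterr [-0.1 -0.2 -0.4]
scene [(-0.05, 9), (0.0, 140)]
top [(0.0, 65)]
scene small [ 591. -201.]
scene glue [ 461. -332.]
scene tin [ 576. -321.]
220 [0.081 0.084 0.086]
top small [ 591. -199.]
top glue [ 461. -330.]
top tin [ 576. -318.]
89 [0.08  0.084 0.086]
```

View pics/lscenec.png

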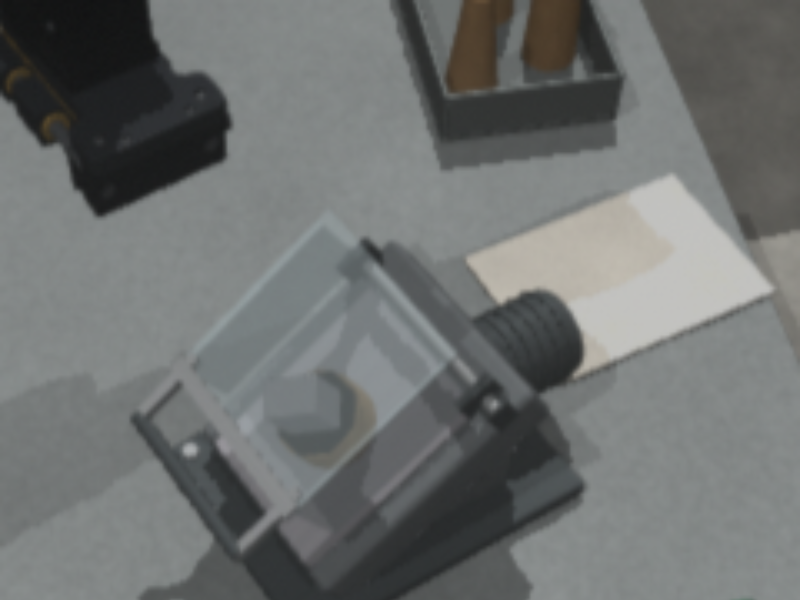

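```bash
python3 -c "
from bench import *
print(close_job())"
```

```text
the job is handed in; nothing more can be done
None
```

The wider drum is on the spindle and let go, the guard is down on its stop, and I handed the job in at about 21 s of the 64 s allowed. No verdict was reported.

- **Drum:** From a wrist picture I measured the spindle's angle as about -0.69 rad and lined the drum up with it. It slid on without any turning and stopped hard at about 14 N. After release, the picture showed it within about 1.5 mm of the axis and square to the face.
- **Guard:** I pushed the bar with closed fingers, first from behind and then from above, going slower near the end, until it met the stop at about 12 N. Both fixed cameras then showed it at 0 to 0.05 rad, with the arm clear of everything.
- **Bystanders:** The narrower drum, bottle and tin measured within about 2 mm of where they began (the tin against its first detection). I did not run a separate check for tipping.

One disagreement: the depth readings put the seated wheel's top about 2 mm lower than it should be, and the arm's own position agreed at about 2.3 mm low. I took this as calibration error, because the drum met a hard stop and cannot go below its collar. The shut bar read about 4 mm low, most of which I put down to the same error.

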